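# Pack the embossing block snug in its case and shut the lid

### The arm

A 6-joint arm with a two-finger parallel gripper is mounted at the origin on the work surface. World frame = base frame: x ahead of the robot, y to its left, z up, the work surface at z = 0. Lengths are in m, angles in rad, forces in N, time in s.
With the tool pointing down it reaches from about 0.375 to 0.9 m from the base axis. Payload 3.1 kg.
Tool frame: the origin (TCP) lies midway between the tips of the shut fingers; the grasp point (between the pads) lies 19 mm behind it (manip.grasp_offset is the distance from the TCP to the grasp point, in m); z points along the fingers, y is the line along which they close (so a half turn about z gives the same grasp; the last joint's range is limited). The gripper opens to 85 mm and grips with 20 to 120 N. Pads are 22 mm wide; open, the fingers measure 114 mm over their backs; the gripper's body (76 mm by 85 mm) begins 54 mm behind the grasp point. The pads swing forward as they close: fully open they stand 13 mm farther back than shut.
Start: joints at [-1.339, 0.527, 1.433, -0, 1.181, -0.178], TCP at [0.25, -0.573, 0.231] pointing down, gripper open.
Joint ranges: [-3.08, 3.08], [-0.75, 2.2], [0.22, 2.44], [-1.43, 4.57], [0, 2.65], [-2.85, 2.85]. Speed limits (rad/s): [2.79, 2.79, 3.14, 3.14, 3.14, 3.14].

### API

Orientations are given as a unit quaternion [x, y, z, w].
In Python, from station import sensors, cams, order, manip gives the robot as it stands.
- The arm moves only by the tool move_arm, never from a script. Its argument "targets" is a list of rows, each an object of numbers: "dx", "dy", "dz": the shift along the world's x, y, z normalised to -1 to 1, where 1 is 25 mm; "rx", "ry", "rz": the turn, a rotation vector about the world's x, y, z normalised to -1 to 1, where 1 is 30 degrees. A call has exactly 10 rows; each row shifts and turns the commanded pose from where the row before left it; what a row does not reach is not made up. A row lasts 1/8 s, in which the tool goes at most 62.5 mm and 10.7 degrees, less where a joint would pass 70% of its speed; a pose out of reach is approached as far as the arm can. A call with a number of a shift or a turn outside -1 to 1 is refused whole. A call with a gripper value outside its range is refused whole. "claw" is the opening in per cent of the stroke, from 0 (shut) to 100 (fully open), set as the call begins (left out, the last holds). The fingers move at their own pace and stop on an object; "newtons" is the grip in N (left out, the last holds). Time passes only in rows, so rows that do not move let the fingers close, or fill a call up. It gives the time, the measured TCP pose, the force, the opening and the grip force at its end, in the units of the state.
- sensors.sense(): the state, without advancing time (a new reading comes with each control period).
- cams.snapshot(name): name is "scene" or "top" or "wrist"; returns the picture (420x560x3 uint8, red, green, blue); there is no depth.
- cams.camera_model(name): a dict with "fx", "fy", "cx", "cy" (pixels), "extrinsics" (4x4, takes a point from world to camera coordinates). Camera axes: x right, y down, z forward; pixel columns grow to the right and rows downward; lengths in m; the calibration is good to about 2 mm. The wrist camera is an equidistant fisheye: a pixel r from the principal point sees the ray r / f radians off the axis. A picture is of the moment at which its call begins: read the wrist's pose just before it. camera_model takes no time and is no camera call; for the wrist camera it gives the pose at the moment of the call.
- order.sign_off(): hands the job in; it is judged then, once.
The state is a dict: "t": time; "q": joint angles; "qd": joint speeds; "tau": joint torques, N m; "tcp_pos": TCP position; "tool_rot": TCP orientation; "force": force on the tool from outside, world axes, zero at the start; "ft_torque": the same for the moment, N m; "finger_gap": opening from 0.0 (shut) to 1.0 (fully open); "gripper_force": force on a finger pad.
Only numpy, scipy, OpenCV 4.12 (cv2) and the standard library are available. Lean on these libraries where they do the work, as an engineer would, in place of code of your own. Each camera call takes 0.05 s, during which the arm holds its last target. There are 200 camera calls.

### The job

The embossing block rattles in its sloped case: take the tabbed beech plates from the rack and stand them, tab up, one at a time in the gap between the block and the sprung cheek, each flat on the case floor, stopping with the plate that first makes the stack snug, that is, visibly pushes the cheek back off its rest. Then swing the lid fully shut. Keep any plate you do not need out of the case, and leave the awls, the mallet and the tin where they are.

Things in the scene. Friction and masses are not known exactly. Their poses are not given: they have to be found in the camera images.
- case_floor (a point): Centre of the inner floor of the open dark wooden case, fixed on a sloped stand. z is square to the floor and leans 30 degrees from vertical towards the low end, away from the robot (plates go in along it, tool leaning alike); x runs up the slope, roughly towards the robot, to the high end with the lid's hinge; y is level. Inside 118 (x) x 116 (y) x 85 mm deep; walls 6 mm. Up the slope: block, gap, cheek
- cheek_rest (a point): Point on the case floor below the cheek's flat inner face as it is at rest (22 mm up the slope from case_floor); axes as case_floor. The wooden cheek is 100 mm wide; its flat face is 48 mm high, and above it a lip flares back 15 mm over the next 22 mm of height, so that a plate pushed down against the lip drives the cheek back and slides in
- block (a joint): Position of the brass-topped steel embossing block in the case (52 mm along x, 100 mm wide, 40 mm high). It sits very stiffly (40 N). Its face towards the cheek lies (20 mm - this value) from the cheek's resting face: that is the gap to fill. Value 0 to 0.0085 m
- cheek (a joint): How far the sprung cheek is pushed up the slope from rest (m): 0 at rest, stop at 0.016. Springs and its weight (about 1.3 N at rest, plus 0.13 N per mm) press it towards the block. A snug stack holds it pushed back by about 1 to 9 mm; at 0 the stack is loose; beyond 9.5 mm there is a plate too many
- lid (a joint): Angle of the case's lid: 0 shut, 2.5 fully open (rad). It is hinged along the top of the high end wall and its stiff hinge (about 0.2 N m) stays where it is left; it has to be swung down all the way
- lid_hinge (a point): Middle of the lid's hinge line (along case y, level with the lid's underside); does not move. The lid is a flat 8 mm board, 130 mm from the hinge to its free edge and 128 mm wide
- lid_handle (a point): Point on the brass knob, 35 mm off the lid's outer face (knob 43 mm high, 28 mm across, thinner at its neck), in the middle of the lid's width on its outer face, 100 mm from the hinge; moves with the lid
- rack: Fixed low wooden rack, 130 mm (x) by 110 mm (y), origin in the middle of its underside; four slots across it, 28 mm apart along its x, hold the packing plates upright. Slot floors are 10 mm above the bench and the slots' ribs end at 32 mm
- plate0_mid (a point): Loose packing plate of pale beech, 45 g. 8 mm thick (its x), 90 mm wide (its y), 77 mm high (its z): a 45 mm high body with a tab 24 mm wide and 32 mm high standing in the middle of its upper edge; the tab is pinched across its 24 mm width (along y). This point is the plate's centre, 38.5 mm above its foot
- plate1_mid (a point): Packing plate like the others. 8 mm thick (its x), 90 mm wide (its y), 77 mm high (its z): a 45 mm high body with a tab 24 mm wide and 32 mm high standing in the middle of its upper edge; the tab is pinched across its 24 mm width (along y). This point is the plate's centre, 38.5 mm above its foot
- plate2_mid (a point): Packing plate like the others. 8 mm thick (its x), 90 mm wide (its y), 77 mm high (its z): a 45 mm high body with a tab 24 mm wide and 32 mm high standing in the middle of its upper edge; the tab is pinched across its 24 mm width (along y). This point is the plate's centre, 38.5 mm above its foot
- plate3_mid (a point): Packing plate like the others. 8 mm thick (its x), 90 mm wide (its y), 77 mm high (its z): a 45 mm high body with a tab 24 mm wide and 32 mm high standing in the middle of its upper edge; the tab is pinched across its 24 mm width (along y). This point is the plate's centre, 38.5 mm above its foot
- awls: Bystander: pale wooden block 90 x 130 x 25 mm with three upright awls, about 155 mm high; origin in the middle of its underside
- mallet: Bystander: wooden mallet lying on the bench, about 245 mm long; origin under its head
- tin: Bystander: round steel tin, 72 mm across, 60 mm high; origin in the middle of its underside
Things that resemble listed ones, but are neither listed nor needed, are in the scene too. Leave any blue or purple look-alike of the part that bears plate0_mid alone.

How it is judged:
By the outcome, as a careful person would: the job done as asked, in the order asked, and still so for the second after the job is handed in, with the robot touching nothing.
It also fails if it takes over 72 s, if anything falls off the work surface, if the arm or the gripper's body presses on something with over 40 N, if the wrist force passes 120 N, or if a joint passes its speed limit or range.

## Working session

There is one attempt and no reset: what is moved stays moved. The work goes in short steps, Python scripts to look and compute and a tool call to move; the robot and the scene stay as the last step left them, time stands still between calls to the robot, and variables do not carry over. Pictures are saved under pics/ and viewed, at most 10 in all, crops included, and the job is handed in when it is done.

Besides the shell and the picture viewer there is one more tool, called as a command line: name --argument value ..., lists and objects as JSON in quotes. move_arm: Moves the arm, as the interface text tells. Scaled input: -1 to 1 covers 25 mm each way for a shift and 30 degrees each way for a turn. Its arguments: {"type":"object","properties":{"targets":{"type":"array"},"claw":{"type":"number"},"newtons":{"type":"number"}},"required":["targets"]}

```bash
ls; mkdir -p pics
python3 - <<'E'
from station import sensors,cams,manip
import cv2,numpy as np
for n in ["scene","top"]:
    im=cams.snapshot(n); cv2.imwrite(f"pics/{n}0.png",im[:,:,::-1]); m=cams.camera_model(n); print(n,m["fx"],m["fy"],m["cx"],m["cy"]);print(np.round(m["extrinsics"],4).tolist())
s=sensors.sense();print(s["t"],s["tcp_pos"],s["tool_rot"],manip.grasp_offset,dir(manip))
E
```

```text
pics
scene 429.0865640904722 429.0865640904722 278.76162081913435 207.66184493559047
[[-0.2289, 0.9734, -0.0102, 0.2002], [0.577, 0.1272, -0.8067, -0.2375], [-0.784, -0.1905, -0.5908, 1.4354], [0.0, 0.0, 0.0, 1.0]]
top 436.7880071888104 436.7880071888104 282.9869161834679 222.31968255086073
[[-0.0096, -0.9999, 0.0123, -0.038], [-0.9932, 0.0081, -0.1164, 0.6113], [0.1163, -0.0133, -0.9931, 0.8476], [0.0, 0.0, 0.0, 1.0]]
0.1 [ 0.24947788 -0.57237431  0.23042237] [ 9.78980624e-01  2.03951029e-01 -1.32819931e-05 -9.56388217e-04] 0.0187 ['PlanningError', '__class__', '__delattr__', '__dict__', '__dir__', '__doc__', '__eq__', '__format__', '__ge__', '__getattribute__', '__getstate__', '__gt__', '__hash__', '__init__', '__init_subclass__', '__le__', '__lt__', '__module__', '__ne__', '__new__', '__reduce__', '__reduce_ex__', '__repr__', '__setattr__', '__sizeof__', '__str__', '__subclasshook__', '__weakref__', 'grasp_offset']
```

View pics/scene0.png

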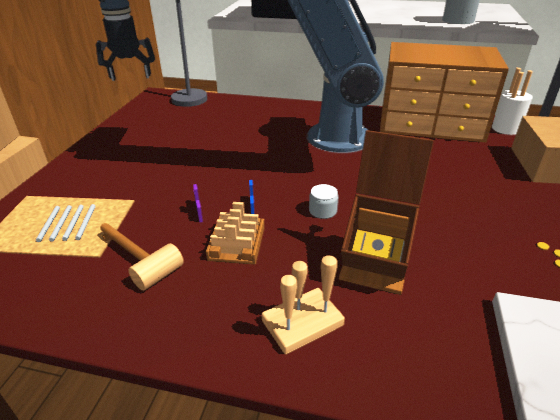

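View pics/top0.png

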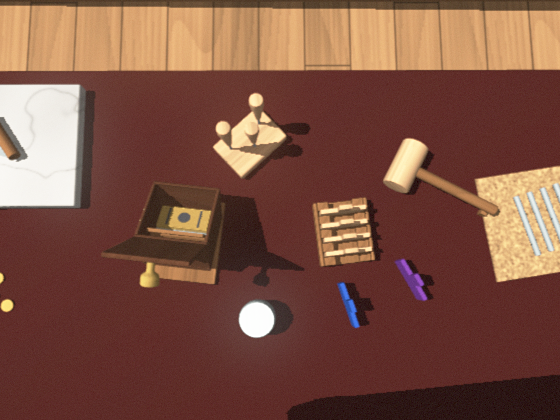

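The scene shows the rack with four beech plates (top px ~345,232), a blue decoy (349,305) and a purple one (411,280), and the case (180,225) with its lid open towards the robot. The beech plates standing in the rack slots are the ones meant, so I'll enlarge them.

Run:
```python
import cv2,numpy as np
t=cv2.imread("pics/top0.png");s=cv2.imread("pics/scene0.png")
f=lambda im,x,y,w,h:cv2.resize(im[y:y+h,x:x+w],(400,300),interpolation=cv2.INTER_CUBIC)
a=f(t,100,175,134,100);b=f(t,300,187,90,68*1) if 0 else f(t,296,187,100,90)
c=f(s,320,125,134,170);d=f(s,190,180,100,90)
cv2.imwrite("pics/c1.png",np.vstack([np.hstack([f(t,100,180,140,105),f(t,290,182,120,90)]),np.hstack([f(s,310,190,134,100),f(s,190,190,100,75)])]))
```

```text
(no output)
```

View pics/c1.png

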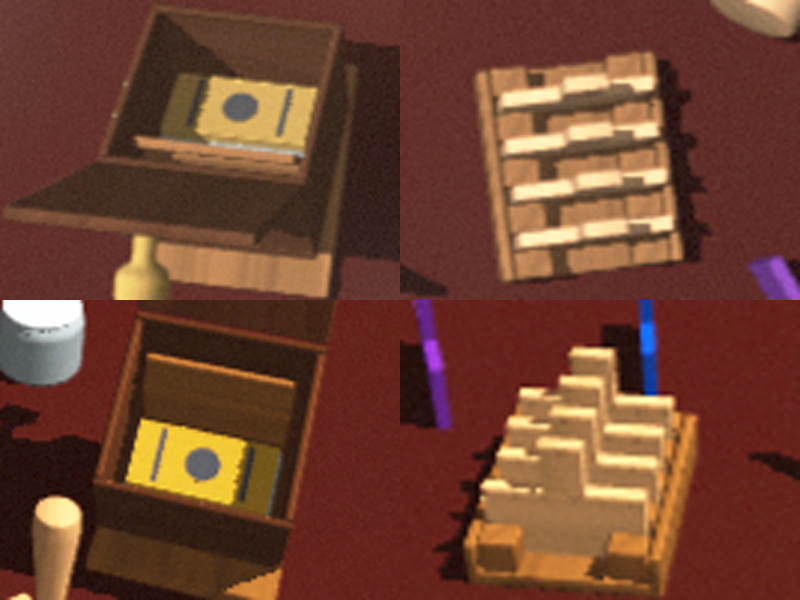

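```bash
cat > h.py <<'E'
import numpy as np,cv2
from scipy.optimize import least_squares
from scipy.spatial.transform import Rotation as R
from station import sensors,cams
M={n:cams.camera_model(n) for n in ["scene","top"]}
def proj(m,P):
    P=np.atleast_2d(P);E=np.array(m["extrinsics"]);c=P@E[:3,:3].T+E[:3,3]
    return np.c_[m["fx"]*c[:,0]/c[:,2]+m["cx"],m["fy"]*c[:,1]/c[:,2]+m["cy"]]
def projw(m,P):
    P=np.atleast_2d(P);E=np.array(m["extrinsics"]);c=P@E[:3,:3].T+E[:3,3]
    r=np.hypot(c[:,0],c[:,1]);th=np.arctan2(r,c[:,2])
    return np.c_[m["fx"]*th*c[:,0]/r+m["cx"],m["fy"]*th*c[:,1]/r+m["cy"]]
def caseR(yaw): # yaw: world heading of up-slope direction
    u=np.array([np.cos(yaw),np.sin(yaw),0]);k=np.array([0,0,1.])
    x=u*np.cos(np.pi/6)+k*.5; z=-u*.5+k*np.cos(np.pi/6)
    return np.c_[x,np.cross(z,x),z]
E
cat > fit.py <<'E'
from h import *
T=lambda a,o,s,dy=0,dx=0:np.array([[o[0]+(x-dx)/s[0],o[1]+(y-dy)/s[1]] for x,y in a])
ct=T([(155,8),(342,28),(303,180),(102,160)],(100,180),(2.857,2.857))
cs=T([(97,483),(291,523),(327,347),(137,315)],(310,190),(2.985,3),300)
# case pts: low(+y in scene-left)
h=.085
c_s=np.array([(-.065,.064,h),(-.065,-.064,h),(.065,-.064,h),(.065,.064,h)])
c_t=np.array([(-.065,-.064,h),(-.065,.064,h),(.065,.064,h),(.065,-.064,h)])
f=lambda p:np.r_[(proj(M["top"],c_t@caseR(p[3]).T+p[:3])-ct).ravel(),(proj(M["scene"],c_s@caseR(p[3]).T+p[:3])-cs).ravel()]
r=least_squares(f,[.6,.2,.06,np.pi],loss="soft_l1");print("case",r.x.round(4),r.fun.reshape(-1,2).round(1).tolist())
pt=T([(502,102),(655,85),(504,147),(660,131),(512,193),(667,177),(517,242),(673,222)],(290,182),(3.333,3.333),0,400)
ps=T([(561,443),(581,381),(593,353)],(190,190),(4,4),300,400)
a=np.array([(x,s*.045,.055) for x in (.042,.014,-.014,-.042) for s in (1,-1)])
b=np.array([(x,0,.087) for x in (.042,-.014,-.042)])
def g(p):
    A=R.from_euler("z",p[2]).as_matrix().T;o=[p[0],p[1],0]
    return np.r_[(proj(M["top"],a@A+o)-pt).ravel(),(proj(M["scene"],b@A+o)-ps).ravel()]
r2=least_squares(g,[.6,-.15,0],loss="soft_l1");print("rack",r2.x.round(4),r2.fun.reshape(-1,2).round(1).tolist())
E
python3 fit.py
```

```text
case [0.579  0.1529 0.0486 3.0231] [[-1.0, -1.0], [0.0, -0.7], [0.6, 2.4], [-2.4, 1.3], [-1.8, 0.6], [-0.1, 2.5], [-0.1, -0.0], [-0.2, -1.3]]
rack [ 0.5913 -0.1674  0.1011] [[0.1, -0.5], [-1.0, -0.3], [1.2, -0.1], [-0.6, -0.2], [0.5, 0.1], [-0.8, -0.1], [0.8, -0.4], [-0.7, 0.5], [-0.3, -0.9], [0.2, -0.8], [-0.2, -1.0]]
```

move_arm --targets '[{"dx": 0.6,"dy": 0.8,"dz": 0,"rz": -0.03},{"dx": 0.6,"dy": 0.8,"dz": 0,"rz": -0.03},{"dx": 0.6,"dy": 0.8,"dz": 0,"rz": -0.03},{"dx": 0.6,"dy": 0.8,"dz": 0,"rz": -0.03},{"dx": 0.6,"dy": 0.8,"dz": 0,"rz": -0.03},{"dx": 0.6,"dy": 0.8,"dz": 0,"rz": -0.03},{"dx": 0.6,"dy": 0.8,"dz": 0,"rz": -0.03},{"dx": 0.6,"dy": 0.8,"dz": 0,"rz": -0.03},{"dx": 0.6,"dy": 0.8,"dz": 0,"rz": -0.03},{"dx": 0.6,"dy": 0.8,"dz": 0,"rz": -0.03}]' --claw 50 --newtons 40

```text
schema error: expected keys dx, dy, dz, rx, ry, rz
```

move_arm --targets '[{"dx": 0.6,"dy": 0.8,"dz": -0.25,"rz": -0.03},{"dx": 0.6,"dy": 0.8,"dz": -0.25,"rz": -0.03},{"dx": 0.6,"dy": 0.8,"dz": -0.25,"rz": -0.03},{"dx": 0.6,"dy": 0.8,"dz": -0.25,"rz": -0.03},{"dx": 0.6,"dy": 0.8,"dz": -0.25,"rz": -0.03},{"dx": 0.6,"dy": 0.8,"dz": -0.25,"rz": -0.03},{"dx": 0.6,"dy": 0.8,"dz": -0.25,"rz": -0.03},{"dx": 0.6,"dy": 0.8,"dz": -0.25,"rz": -0.03},{"dx": 0.6,"dy": 0.8,"dz": -0.25,"rz": -0.03},{"dx": 0.6,"dy": 0.8,"dz": -0.25,"rz": -0.03}]'

```text
schema error: expected keys dx, dy, dz, rx, ry, rz
```

```bash
cat >> h.py <<'E'
RACK=np.array([.5913,-.1674,.1011]);CASE=np.array([.579,.1529,.0486]);CY=3.0231
def rackpt(x,y,z):
    c,s=np.cos(RACK[2]),np.sin(RACK[2]);return np.array([RACK[0]+c*x-s*y,RACK[1]+s*x+c*y,z])
def casept(x,y,z): return CASE+caseR(CY)@np.array([x,y,z])
RDOWN=lambda yaw:R.from_matrix([[np.cos(yaw),np.sin(yaw),0],[np.sin(yaw),-np.cos(yaw),0],[0,0,-1]])
def RCASE():
    c=caseR(CY);return R.from_matrix(np.c_[-c[:,0],c[:,1],-c[:,2]])
def go(pos,rot=None,frm=None):
    s=sensors.sense();p=s["tcp_pos"] if frm is None else frm[0];q=R.from_quat(s["tool_rot"]) if frm is None else frm[1]
    rv=((rot*q.inv()).as_rotvec()/np.deg2rad(30)) if rot is not None else np.zeros(3)
    print("t",round(s["t"],2),"shift",((pos-p)/.025).round(3),"turn",rv.round(3),"F",np.round(s["force"],1),"gap",round(s["finger_gap"],3))
E
python3 - <<'E'
from h import *
s=sensors.sense();m=cams.camera_model("wrist");im=cams.snapshot("wrist")
cv2.imwrite("pics/w1.png",im[:,:,::-1])
print(m["fx"],m["cx"],m["cy"],s["tcp_pos"],np.round(m["extrinsics"],3).tolist())
for x in (.042,.014,-.014,-.042):
    print(x,[projw(m,rackpt(x,y,z)).round(0).tolist() for y,z in ((-.012,.087),(.012,.087),(-.045,.055),(.045,.055))])
go(rackpt(-.042,0,.12),RDOWN(RACK[2]))
E
```

```text
325.19226210127806 274.7918130907812 210.36512164388384 [ 0.24947788 -0.57237431  0.23042237] [[0.4, -0.917, -0.003, -0.623], [-0.883, -0.385, 0.27, -0.036], [-0.248, -0.105, -0.963, 0.379], [0.0, 0.0, 0.0, 1.0]]
0.042 [[[114.0, -178.0]], [[100.0, -175.0]], [[142.0, -166.0]], [[91.0, -160.0]]]
0.014 [[[104.0, -165.0]], [[90.0, -163.0]], [[133.0, -154.0]], [[82.0, -148.0]]]
-0.014 [[[94.0, -152.0]], [[80.0, -149.0]], [[123.0, -141.0]], [[73.0, -134.0]]]
-0.042 [[[84.0, -138.0]], [[70.0, -135.0]], [[114.0, -127.0]], [[64.0, -121.0]]]
t 0.15 shift [12.001 16.032 -4.421] turn [-0.003 -0.    -0.591] F [-0.6  0.7  0.3] gap 0.996
```

View pics/w1.png

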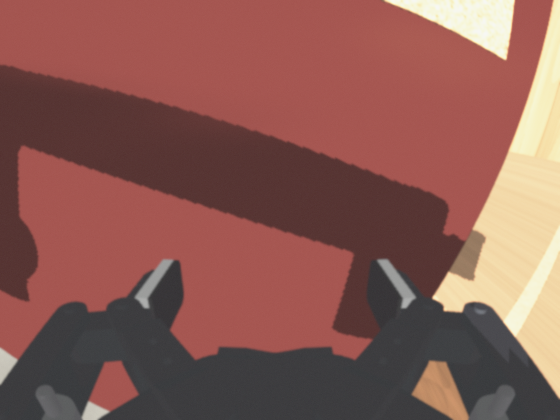

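The wrist picture shows only the bench and the fingers (pads at about px 160,290 and 395,290). Both moves were refused because every row needs all six keys.

move_arm --targets '[{"dx": 0.6,"dy": 0.8,"dz": 0,"rx": 0,"ry": 0,"rz": -0.03},{"dx": 0.6,"dy": 0.8,"dz": 0,"rx": 0,"ry": 0,"rz": -0.03},{"dx": 0.6,"dy": 0.8,"dz": 0,"rx": 0,"ry": 0,"rz": -0.03},{"dx": 0.6,"dy": 0.8,"dz": 0,"rx": 0,"ry": 0,"rz": -0.03},{"dx": 0.6,"dy": 0.8,"dz": 0,"rx": 0,"ry": 0,"rz": -0.03},{"dx": 0.6,"dy": 0.8,"dz": 0,"rx": 0,"ry": 0,"rz": -0.03},{"dx": 0.6,"dy": 0.8,"dz": 0,"rx": 0,"ry": 0,"rz": -0.03},{"dx": 0.6,"dy": 0.8,"dz": 0,"rx": 0,"ry": 0,"rz": -0.03},{"dx": 0.6,"dy": 0.8,"dz": 0,"rx": 0,"ry": 0,"rz": -0.03},{"dx": 0.6,"dy": 0.8,"dz": 0,"rx": 0,"ry": 0,"rz": -0.03}]' --claw 50 --newtons 40

```text
t: 1.4
tcp_pos: [0.3999, -0.3721, 0.2311]
tool_rot: [0.992, 0.126, -0.0, -0.0]
force: [0.7, -1.1, -0.5]
finger_gap: 0.495
gripper_force: 0.0
```

move_arm --targets '[{"dx": 0.6,"dy": 0.8,"dz": -0.25,"rx": 0,"ry": 0,"rz": -0.03},{"dx": 0.6,"dy": 0.8,"dz": -0.25,"rx": 0,"ry": 0,"rz": -0.03},{"dx": 0.6,"dy": 0.8,"dz": -0.25,"rx": 0,"ry": 0,"rz": -0.03},{"dx": 0.6,"dy": 0.8,"dz": -0.25,"rx": 0,"ry": 0,"rz": -0.03},{"dx": 0.6,"dy": 0.8,"dz": -0.25,"rx": 0,"ry": 0,"rz": -0.03},{"dx": 0.6,"dy": 0.8,"dz": -0.25,"rx": 0,"ry": 0,"rz": -0.03},{"dx": 0.6,"dy": 0.8,"dz": -0.25,"rx": 0,"ry": 0,"rz": -0.03},{"dx": 0.6,"dy": 0.8,"dz": -0.25,"rx": 0,"ry": 0,"rz": -0.03},{"dx": 0.6,"dy": 0.8,"dz": -0.25,"rx": 0,"ry": 0,"rz": -0.03},{"dx": 0.6,"dy": 0.8,"dz": -0.25,"rx": 0,"ry": 0,"rz": -0.03}]'

```text
t: 2.65
tcp_pos: [0.5499, -0.1722, 0.1683]
tool_rot: [0.999, 0.048, -0.0, -0.0]
force: [0.2, -0.2, 0.0]
finger_gap: 0.499
gripper_force: 0.0
```

Run:
```python
from h import *
s=sensors.sense();m=cams.camera_model("wrist");im=cams.snapshot("wrist")[:,:,::-1].copy()
print(s["tcp_pos"],R.from_quat(s["tool_rot"]).as_matrix().round(3).tolist())
for x in (.042,.014,-.014,-.042):
    for y,z in ((-.012,.087),(.012,.087),(-.045,.055),(.045,.055)):
        u,v=projw(m,rackpt(x,y,z))[0]; cv2.circle(im,(int(round(u)),int(round(v))),2,(255,255,0),-1); print(x,y,round(u),round(v))
cv2.imwrite("pics/w2.png",cv2.resize(im,(800,600),interpolation=cv2.INTER_CUBIC))
go(rackpt(-.042,0,.12),RDOWN(RACK[2]))
```

```text
[ 0.54990765 -0.1721921   0.16833202] [[0.995, 0.096, -0.001], [0.096, -0.995, 0.0], [-0.0, -0.0, -1.0]]
0.042 -0.012 292 98
0.042 0.012 257 98
0.042 -0.045 332 102
0.042 0.045 217 102
0.014 -0.012 292 139
0.014 0.012 257 139
0.014 -0.045 332 137
0.014 0.045 218 137
-0.014 -0.012 292 179
-0.014 0.012 258 179
-0.014 -0.045 331 172
-0.014 0.045 219 172
-0.042 -0.012 292 217
-0.042 0.012 258 217
-0.042 -0.045 330 205
-0.042 0.045 220 206
t 2.7 shift [-0.061 -0.08  -1.905] turn [-0.005 -0.     0.007] F [ 1.3  1.2 -0.5] gap 0.496
```

View pics/w2.png

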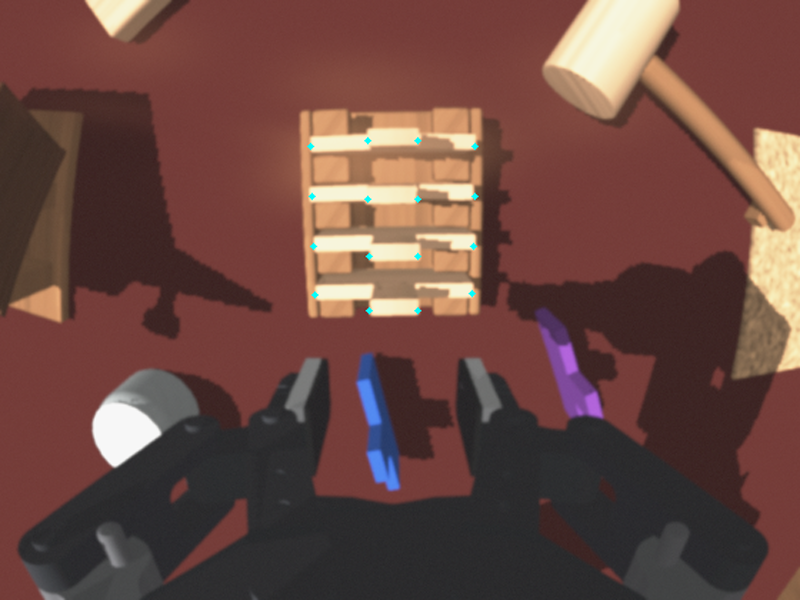

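```bash
sed -i 's/RACK=np.array(\[.5913/RACK=np.array([.593/' h.py
python3 - <<'E'
from h import *
for x in (-.05,-.045,.002,.006,.010): print(x,proj(M["scene"],[casept(x,.05,.04),casept(x,-.05,.04)]).round(1).tolist())
print("cheek top", proj(M["scene"],[casept(.037,.05,.07),casept(.037,-.05,.07)]).round(1).tolist())
# clicked block corners, scene: crop->full
print([(310+a/2.985,190+(b-300)/3) for a,b in ((140,420),(127,485),(148,355),(295,383),(280,450),(272,515))])
p=rackpt(-.042,0,.059);go(p,RDOWN(RACK[2]))
l=p+[0,0,.12]; go(casept(.010,0,.160),RCASE(),(l,RDOWN(RACK[2])))
print(casept(.010,0,.160),casept(.010,0,.049))
E
```

```text
-0.05 [[350.2, 253.6], [399.7, 264.8]]
-0.045 [[350.8, 251.3], [400.1, 262.5]]
0.002 [[355.9, 230.7], [404.5, 241.0]]
0.006 [[356.4, 229.0], [404.9, 239.2]]
0.01 [[356.8, 227.3], [405.2, 237.4]]
cheek top [[359.5, 210.0], [409.0, 219.8]]
[(356.9011725293132, 230.0), (352.5460636515913, 251.66666666666666), (359.5812395309883, 208.33333333333334), (408.8274706867672, 217.66666666666666), (403.8023450586265, 240.0), (401.1222780569514, 261.6666666666667)]
t 2.7 shift [ 0.007 -0.08  -4.345] turn [-0.005 -0.     0.007] F [ 1.3  1.2 -0.5] gap 0.496
t 2.7 shift [ 3.945 12.644  0.527] turn [ 0.009  1.002 -0.41 ] F [ 1.3  1.2 -0.5] gap 0.496
[0.64983951 0.14446653 0.19216406] [0.59472868 0.1510275  0.09603524]
```

move_arm --targets '[{"dx": 0,"dy": -0.08,"dz": -0.62,"rx": 0,"ry": 0,"rz": 0},{"dx": 0,"dy": 0,"dz": -0.62,"rx": 0,"ry": 0,"rz": 0.007},{"dx": 0,"dy": 0,"dz": -0.62,"rx": 0,"ry": 0,"rz": 0},{"dx": 0,"dy": 0,"dz": -0.62,"rx": 0,"ry": 0,"rz": 0},{"dx": 0,"dy": 0,"dz": -0.62,"rx": 0,"ry": 0,"rz": 0},{"dx": 0,"dy": 0,"dz": -0.62,"rx": 0,"ry": 0,"rz": 0},{"dx": 0,"dy": 0,"dz": -0.4,"rx": 0,"ry": 0,"rz": 0},{"dx": 0,"dy": 0,"dz": -0.25,"rx": 0,"ry": 0,"rz": 0},{"dx": 0,"dy": 0,"dz": 0,"rx": 0,"ry": 0,"rz": 0},{"dx": 0,"dy": 0,"dz": 0,"rx": 0,"ry": 0,"rz": 0}]'

```text
t: 3.95
tcp_pos: [0.55, -0.1751, 0.06]
tool_rot: [0.999, 0.05, 0.0, 0.0]
force: [-0.2, 0.6, 0.2]
finger_gap: 0.5
gripper_force: 0.0
```

move_arm --targets '[{"dx": 0,"dy": 0,"dz": 0,"rx": 0,"ry": 0,"rz": 0},{"dx": 0,"dy": 0,"dz": 0,"rx": 0,"ry": 0,"rz": 0},{"dx": 0,"dy": 0,"dz": 0,"rx": 0,"ry": 0,"rz": 0},{"dx": 0,"dy": 0,"dz": 0,"rx": 0,"ry": 0,"rz": 0},{"dx": 0,"dy": 0,"dz": 0.4,"rx": 0,"ry": 0,"rz": 0},{"dx": 0,"dy": 0,"dz": 0.6,"rx": 0,"ry": 0,"rz": 0},{"dx": 0,"dy": 0,"dz": 0.8,"rx": 0,"ry": 0,"rz": 0},{"dx": 0,"dy": 0,"dz": 1,"rx": 0,"ry": 0,"rz": 0},{"dx": 0,"dy": 0,"dz": 1,"rx": 0,"ry": 0,"rz": 0},{"dx": 0,"dy": 0,"dz": 1,"rx": 0,"ry": 0,"rz": 0}]' --claw 15 --newtons 40

```text
t: 5.2
tcp_pos: [0.5493, -0.1748, 0.1811]
tool_rot: [0.999, 0.05, 0.0, 0.0]
force: [0.6, 0.3, -0.8]
finger_gap: 0.267
gripper_force: 39.2
```

move_arm --targets '[{"dx": 0.4,"dy": 0.6,"dz": 0.3,"rx": 0,"ry": 0.1,"rz": -0.041},{"dx": 0.4,"dy": 0.6,"dz": 0.2,"rx": 0,"ry": 0.1,"rz": -0.041},{"dx": 0.4,"dy": 0.6,"dz": 0,"rx": 0,"ry": 0.1,"rz": -0.041},{"dx": 0.4,"dy": 0.6,"dz": 0,"rx": 0,"ry": 0.1,"rz": -0.041},{"dx": 0.4,"dy": 0.6,"dz": 0,"rx": 0,"ry": 0.1,"rz": -0.041},{"dx": 0.4,"dy": 0.6,"dz": 0,"rx": 0,"ry": 0.1,"rz": -0.041},{"dx": 0.4,"dy": 0.6,"dz": 0,"rx": 0,"ry": 0.1,"rz": -0.041},{"dx": 0.4,"dy": 0.6,"dz": 0,"rx": 0,"ry": 0.1,"rz": -0.041},{"dx": 0.4,"dy": 0.6,"dz": 0,"rx": 0,"ry": 0.1,"rz": -0.041},{"dx": 0.35,"dy": 0.6,"dz": 0,"rx": 0,"ry": 0.1,"rz": -0.041}]'

```text
t: 6.45
tcp_pos: [0.6486, -0.0244, 0.1928]
tool_rot: [0.964, -0.058, -0.259, -0.013]
force: [0.1, 0.1, -0.2]
finger_gap: 0.273
gripper_force: 39.2
```

move_arm --targets '[{"dx": 0,"dy": 0.85,"dz": 0,"rx": 0,"ry": 0,"rz": 0},{"dx": 0,"dy": 0.85,"dz": 0,"rx": 0,"ry": 0,"rz": 0},{"dx": 0,"dy": 0.85,"dz": 0,"rx": 0,"ry": 0,"rz": 0},{"dx": 0,"dy": 0.85,"dz": 0,"rx": 0,"ry": 0,"rz": 0},{"dx": 0,"dy": 0.85,"dz": 0,"rx": 0,"ry": 0,"rz": 0},{"dx": 0,"dy": 0.85,"dz": 0,"rx": 0,"ry": 0,"rz": 0},{"dx": 0,"dy": 0.85,"dz": 0,"rx": 0,"ry": 0,"rz": 0},{"dx": 0,"dy": 0.85,"dz": 0,"rx": 0,"ry": 0,"rz": 0},{"dx": 0,"dy": 0,"dz": 0,"rx": 0,"ry": 0,"rz": 0},{"dx": 0,"dy": 0,"dz": 0,"rx": 0,"ry": 0,"rz": 0}]'

```text
t: 7.7
tcp_pos: [0.6484, 0.1446, 0.192]
tool_rot: [0.964, -0.058, -0.258, -0.013]
force: [-0.6, -1.0, -0.4]
finger_gap: 0.27
gripper_force: 39.3
```

Run:
```python
from h import *
s=sensors.sense();m=cams.camera_model("wrist");w=cams.snapshot("wrist")[:,:,::-1].copy();sc=cams.snapshot("scene")[:,:,::-1].copy()
c=caseR(CY)
print("tcp in case",((s["tcp_pos"]-CASE)@c).round(4))
for P in [casept(x,y,.085) for x in(-.059,.059) for y in(-.058,.058)]+[casept(x,y,.04) for x in (.002,.01) for y in (-.05,.05)]+[casept(.022,y,.048) for y in (-.05,.05)]:
    for im,u in ((w,projw(m,P)[0]),(sc,proj(M["scene"],P)[0])): cv2.circle(im,tuple(int(round(v)) for v in u),1,(255,255,0),-1)
cv2.imwrite("pics/w3.png",np.vstack([cv2.resize(w[0:300],(800,428)),]) if 0 else np.hstack([cv2.resize(w[0:420,140:420],(400,600),interpolation=cv2.INTER_CUBIC),cv2.resize(sc[140:320,320:440],(400,600),interpolation=cv2.INTER_CUBIC)]))
go(casept(.012,0,.090),RCASE())
print(c.round(4).tolist())
```

```text
tcp in case [ 0.0112 -0.      0.1591]
t 7.8 shift [-1.406  0.19  -2.38 ] turn [0.01  0.001 0.002] F [ 0.5 -0.  -0.8] gap 0.271
[[-0.86, -0.1182, 0.4965], [0.1024, -0.993, -0.0591], [0.5, 0.0, 0.866]]
```

View pics/w3.png

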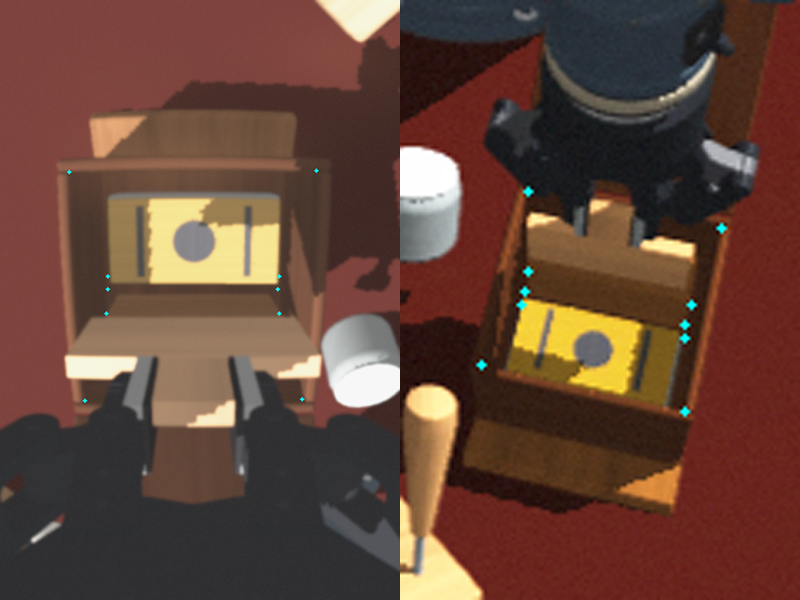

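Wrist view (left): the block's brass top spans crop y 199–284, and its upslope edge at y≈284 puts the face at x≈6 mm. The rim dots match. The plate hangs tab-up and centred above the gap, so I'll lower it.

move_arm --targets '[{"dx": -0.2,"dy": 0.025,"dz": -0.35,"rx": 0.01,"ry": 0,"rz": 0},{"dx": -0.208,"dy": 0.025,"dz": -0.355,"rx": 0,"ry": 0,"rz": 0},{"dx": -0.208,"dy": 0.025,"dz": -0.355,"rx": 0,"ry": 0,"rz": 0},{"dx": -0.208,"dy": 0.025,"dz": -0.355,"rx": 0,"ry": 0,"rz": 0},{"dx": -0.208,"dy": 0.025,"dz": -0.355,"rx": 0,"ry": 0,"rz": 0},{"dx": -0.208,"dy": 0.025,"dz": -0.355,"rx": 0,"ry": 0,"rz": 0},{"dx": -0.208,"dy": 0.025,"dz": -0.355,"rx": 0,"ry": 0,"rz": 0},{"dx": -0.208,"dy": 0.025,"dz": -0.355,"rx": 0,"ry": 0,"rz": 0},{"dx": -0.208,"dy": 0.025,"dz": -0.355,"rx": 0,"ry": 0,"rz": 0},{"dx": -0.208,"dy": 0.025,"dz": -0.355,"rx": 0,"ry": 0,"rz": 0}]'

```text
t: 9.05
tcp_pos: [0.6134, 0.1494, 0.1201]
tool_rot: [0.969, -0.058, -0.239, -0.017]
force: [29.6, -6.5, 79.0]
finger_gap: 0.277
gripper_force: 66.4
```

```bash
cat >> h.py <<'E'
def st():
    s=sensors.sense();c=caseR(CY);print("t",round(s["t"],2),"case",((s["tcp_pos"]-CASE)@c).round(4),"Fcase",(np.array(s["force"])@c).round(1),"gap",round(s["finger_gap"],3))
E
python3 -c "from h import *;st()"
```

```text
t 9.05 case [ 0.0058 -0.0006  0.0792] Fcase [13.4  2.9 83.5] gap 0.277
```

move_arm --targets '[{"dx": 0.208,"dy": -0.025,"dz": 0.355,"rx": 0,"ry": 0,"rz": 0},{"dx": 0.208,"dy": -0.025,"dz": 0.355,"rx": 0,"ry": 0,"rz": 0},{"dx": 0.208,"dy": -0.025,"dz": 0.355,"rx": 0,"ry": 0,"rz": 0},{"dx": 0.208,"dy": -0.025,"dz": 0.355,"rx": 0,"ry": 0,"rz": 0},{"dx": 0.208,"dy": -0.025,"dz": 0.355,"rx": 0,"ry": 0,"rz": 0},{"dx": 0.208,"dy": -0.025,"dz": 0.355,"rx": 0,"ry": 0,"rz": 0},{"dx": 0,"dy": 0,"dz": 0,"rx": 0,"ry": 0,"rz": 0},{"dx": 0,"dy": 0,"dz": 0,"rx": 0,"ry": 0,"rz": 0},{"dx": 0,"dy": 0,"dz": 0,"rx": 0,"ry": 0,"rz": 0},{"dx": 0,"dy": 0,"dz": 0,"rx": 0,"ry": 0,"rz": 0}]'

```text
t: 10.3
tcp_pos: [0.6274, 0.1475, 0.1564]
tool_rot: [0.964, -0.057, -0.259, -0.015]
force: [1.0, 0.1, -0.8]
finger_gap: 0.268
gripper_force: 50.5
```

Run:
```python
from h import *
st()
m=cams.camera_model("wrist");w=cams.snapshot("wrist")[:,:,::-1].copy();sc=cams.snapshot("scene")[:,:,::-1].copy()
s=sensors.sense();o=R.from_quat(s["tool_rot"]).as_matrix()
print("rot err deg",np.rad2deg((RCASE()*R.from_matrix(o).inv()).as_rotvec()).round(2))
E1=[casept(.002,y,.04) for y in (-.05,.05)]+[casept(.010,y,.04) for y in (-.05,.05)]
for P in E1:
    for im,u in ((w,projw(m,P)[0]),(sc,proj(M["scene"],P)[0])): cv2.circle(im,tuple(int(round(v)) for v in u),1,(255,255,0),-1)
# expected plate corners in tool frame: shoulder/foot, thickness +-4
for dx in (-.004,.004):
  for y in (-.045,.045):
    P=s["tcp_pos"]+o@np.array([dx,y,.050])
    for im,u in ((w,projw(m,P)[0]),(sc,proj(M["scene"],P)[0])): cv2.circle(im,tuple(int(round(v)) for v in u),1,(0,255,0),-1)
cv2.imwrite("pics/w4.png",np.hstack([cv2.resize(w[100:340,180:340],(400,600),interpolation=cv2.INTER_CUBIC),cv2.resize(sc[170:290,330:410],(400,600),interpolation=cv2.INTER_CUBIC)]))
```

```text
t 10.3 case [ 0.0117 -0.0004  0.1177] Fcase [-1.3 -0.2 -0.2] gap 0.268
rot err deg [-0.02  0.01 -0.02]
```

View pics/w4.png

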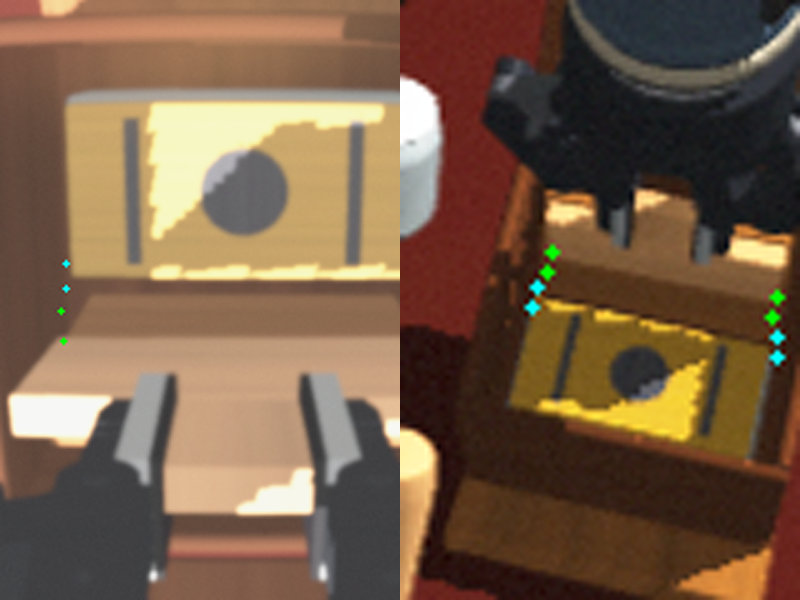

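```bash
cat > pf.py <<'E'
from h import *
def fitplate(obs,scn=(),free=3):
    m=cams.camera_model("wrist");s=sensors.sense();o=R.from_quat(s["tool_rot"]).as_matrix();t=np.array(s["tcp_pos"])
    def P(p,q):
        th,dx,dz=p;x,y,z=q;z+=.019;return t+o@np.array([np.cos(th)*x+np.sin(th)*z+dx,y,-np.sin(th)*x+np.cos(th)*z-.019+dz])
    def f(p):
        r=[]
        for q,u,v in obs:
            d=projw(m,P(p,q))[0]; r+= [d[1]-v]+([d[0]-u] if u is not None else [])
        for q,u,v in scn:
            d=proj(M["scene"],P(p,q))[0]; r+=[(d[1]-v),(d[0]-u)]
        return r
    r=least_squares(f,[0,0,0],x_scale=[.1,.01,.01],loss="soft_l1");print("theta deg",np.rad2deg(r.x[0]).round(2),"dx,dz mm",(r.x[1:]*1e3).round(2),np.round(r.fun,1))
E
python3 - <<'E'
from pf import *
g=lambda X,Y:(180+X/2.5 if X is not None else None,100+Y/2.5)
h=lambda X,Y:(330+(X-400)/5,170+Y/5)
fitplate([((.004,-.045,.050),*g(65,337)),((.004,-.045,.005),*g(10,395)),((-.004,-.045,.005),*g(10,437)),((.004,0,-.027),*g(None,470)),((-.004,0,-.027),*g(None,514))],
 [((.004,.045,.050),*h(540,237)),((.004,-.045,.050),*h(780,268))])
fitplate([((.004,.045,.050),*g(65,337)),((.004,.045,.005),*g(10,395)),((-.004,.045,.005),*g(10,437)),((.004,0,-.027),*g(None,470)),((-.004,0,-.027),*g(None,514))])
E
```

```text
theta deg -5.22 dx,dz mm [ 1.13 -6.22] [ 0.7 -3.1  0.9 -0.3 -0.7  1.  -0.4  0.4  2.9  1.4  5.9 -1.4]
theta deg 56.79 dx,dz mm [-821.64 1567.57] [ 32.2  76.5  16.6  98.6  -0.   98.5  -7.9 -25.4]
```

Run:
```python
from h import *
th=np.deg2rad(5.2);Rt=RCASE()*R.from_rotvec([0,th,0]);f=Rt.apply([-.0051,0,.0435])
a=casept(.0145,0,.075)-f;go(a,Rt)
b=casept(.0145,0,.006)-f;go(b,Rt,(a,Rt))
print("tcp case at b",((b-CASE)@caseR(CY)).round(4))
```

```text
t 10.4 shift [-0.045 -0.012  0.064] turn [-0.021 -0.172 -0.001] F [ 0.1 -0.1 -0.6] gap 0.27
t 10.4 shift [-1.37   0.163 -2.39 ] turn [0. 0. 0.] F [ 0.1 -0.1 -0.6] gap 0.27
tcp case at b [ 0.0134 -0.      0.0498]
```

move_arm --targets '[{"dx": -0.02,"dy": -0.01,"dz": 0.03,"rx": -0.01,"ry": -0.086,"rz": 0},{"dx": -0.02,"dy": 0,"dz": 0.03,"rx": -0.01,"ry": -0.086,"rz": 0},{"dx": -0.114,"dy": 0.0135,"dz": -0.198,"rx": 0,"ry": 0,"rz": 0},{"dx": -0.114,"dy": 0.0135,"dz": -0.198,"rx": 0,"ry": 0,"rz": 0},{"dx": -0.114,"dy": 0.0135,"dz": -0.198,"rx": 0,"ry": 0,"rz": 0},{"dx": -0.114,"dy": 0.0135,"dz": -0.198,"rx": 0,"ry": 0,"rz": 0},{"dx": -0.114,"dy": 0.0135,"dz": -0.198,"rx": 0,"ry": 0,"rz": 0},{"dx": -0.114,"dy": 0.0135,"dz": -0.198,"rx": 0,"ry": 0,"rz": 0},{"dx": -0.114,"dy": 0.0135,"dz": -0.198,"rx": 0,"ry": 0,"rz": 0},{"dx": 0,"dy": 0,"dz": 0,"rx": 0,"ry": 0,"rz": 0}]'

```text
t: 11.65
tcp_pos: [0.6063, 0.1497, 0.1231]
tool_rot: [0.975, -0.058, -0.215, -0.013]
force: [-0.7, -0.6, -1.1]
finger_gap: 0.269
gripper_force: 50.5
```

```bash
python3 -c "from h import *;st()"
```

```text
t 11.65 case [ 0.0135 -0.      0.0782] Fcase [-0.   0.6 -1.2] gap 0.269
```

move_arm --targets '[{"dx": -0.114,"dy": 0.0135,"dz": -0.198,"rx": 0,"ry": 0,"rz": 0},{"dx": -0.114,"dy": 0.0135,"dz": -0.198,"rx": 0,"ry": 0,"rz": 0},{"dx": -0.114,"dy": 0.0135,"dz": -0.198,"rx": 0,"ry": 0,"rz": 0},{"dx": -0.114,"dy": 0.0135,"dz": -0.198,"rx": 0,"ry": 0,"rz": 0},{"dx": -0.08,"dy": 0.009,"dz": -0.14,"rx": 0,"ry": 0,"rz": 0},{"dx": -0.04,"dy": 0.005,"dz": -0.07,"rx": 0,"ry": 0,"rz": 0},{"dx": 0,"dy": 0,"dz": 0,"rx": 0,"ry": 0,"rz": 0},{"dx": 0,"dy": 0,"dz": 0,"rx": 0,"ry": 0,"rz": 0},{"dx": 0,"dy": 0,"dz": 0,"rx": 0,"ry": 0,"rz": 0},{"dx": 0,"dy": 0,"dz": 0,"rx": 0,"ry": 0,"rz": 0}]'

```text
t: 12.9
tcp_pos: [0.5928, 0.1513, 0.0985]
tool_rot: [0.975, -0.058, -0.214, -0.013]
force: [4.4, -0.7, -0.1]
finger_gap: 0.272
gripper_force: 51.6
```

```bash
python3 -c "from h import *;st()"
```

```text
t 12.9 case [ 0.0129 -0.      0.0501] Fcase [-3.9  0.2  2.1] gap 0.272
```

move_arm --targets '[{"dx": 0.026,"dy": -0.003,"dz": -0.015,"rx": 0,"ry": 0,"rz": 0},{"dx": 0.026,"dy": -0.003,"dz": -0.015,"rx": 0,"ry": 0,"rz": 0},{"dx": 0.026,"dy": -0.003,"dz": -0.015,"rx": 0,"ry": 0,"rz": 0},{"dx": 0.026,"dy": -0.003,"dz": -0.015,"rx": 0,"ry": 0,"rz": 0},{"dx": 0,"dy": 0,"dz": 0,"rx": 0,"ry": 0,"rz": 0},{"dx": 0,"dy": 0,"dz": 0,"rx": 0,"ry": 0,"rz": 0},{"dx": 0,"dy": 0,"dz": 0,"rx": 0,"ry": 0,"rz": 0},{"dx": 0,"dy": 0,"dz": 0,"rx": 0,"ry": 0,"rz": 0},{"dx": 0,"dy": 0,"dz": 0,"rx": 0,"ry": 0,"rz": 0},{"dx": 0,"dy": 0,"dz": 0,"rx": 0,"ry": 0,"rz": 0}]'

```text
t: 14.15
tcp_pos: [0.595, 0.1511, 0.0971]
tool_rot: [0.975, -0.058, -0.214, -0.013]
force: [2.1, -1.0, 5.1]
finger_gap: 0.272
gripper_force: 52.3
```

```bash
python3 -c "
from h import *;st()
m=cams.camera_model('wrist');w=cams.snapshot('wrist')[:,:,::-1].copy();sc=cams.snapshot('scene')[:,:,::-1].copy()
cv2.imwrite('pics/w5.png',np.hstack([cv2.resize(w[100:340,180:340],(400,600),interpolation=cv2.INTER_CUBIC),cv2.resize(sc[170:290,330:410],(400,600),interpolation=cv2.INTER_CUBIC)]))"
```

```text
t 14.15 case [ 0.0103 -0.0001  0.0501] Fcase [0.7 0.7 5.5] gap 0.272
```

View pics/w5.png

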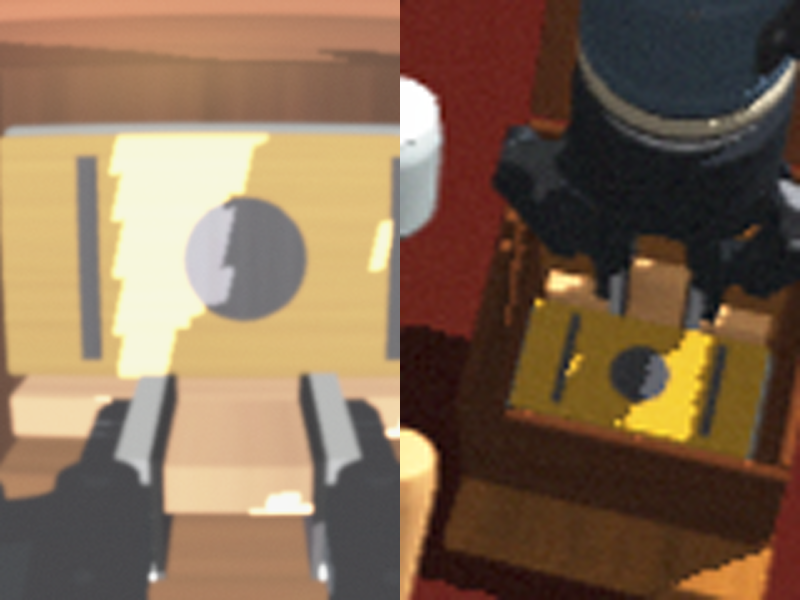

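The plate is down in the gap: its shoulder shows just above the block edge at y≈375–395 and it is upright. I'll release it and check that it seats.

move_arm --targets '[{"dx": 0,"dy": 0,"dz": 0,"rx": 0,"ry": 0,"rz": 0},{"dx": 0,"dy": 0,"dz": 0,"rx": 0,"ry": 0,"rz": 0},{"dx": 0,"dy": 0,"dz": 0,"rx": 0,"ry": 0,"rz": 0},{"dx": 0.2,"dy": -0.024,"dz": 0.346,"rx": 0,"ry": 0,"rz": 0},{"dx": 0.2,"dy": -0.024,"dz": 0.346,"rx": 0,"ry": 0,"rz": 0},{"dx": 0.2,"dy": -0.024,"dz": 0.346,"rx": 0,"ry": 0,"rz": 0},{"dx": 0.2,"dy": -0.024,"dz": 0.346,"rx": 0,"ry": 0,"rz": 0},{"dx": 0.2,"dy": -0.024,"dz": 0.346,"rx": 0.01,"ry": 0.086,"rz": 0},{"dx": 0,"dy": 0,"dz": 0,"rx": 0.01,"ry": 0.086,"rz": 0},{"dx": 0,"dy": 0,"dz": 0,"rx": 0,"ry": 0,"rz": 0}]' --claw 48

```text
t: 15.5
tcp_pos: [0.6205, 0.1478, 0.14]
tool_rot: [0.964, -0.057, -0.258, -0.015]
force: [0.4, -0.1, 0.2]
finger_gap: 0.481
gripper_force: 0.0
```

```bash
python3 -c "
from h import *;st()
m=cams.camera_model('wrist');w=cams.snapshot('wrist')[:,:,::-1].copy();t=cams.snapshot('top')[:,:,::-1].copy()
for x in (.0065,.0145):
  for y in (-.045,.045):
    u=projw(m,casept(x,y,.045))[0];cv2.circle(w,tuple(int(round(v)) for v in u),1,(255,255,0),-1)
for x in (.0065,.0145):
  for y in (-.012,.012):
    u=projw(m,casept(x,y,.077))[0];cv2.circle(w,tuple(int(round(v)) for v in u),1,(0,255,0),-1)
cv2.imwrite('pics/w6.png',cv2.resize(w[100:340,160:400],(600,600),interpolation=cv2.INTER_CUBIC))"
```

```text
t 15.5 case [9.500e-03 1.000e-04 1.001e-01] Fcase [-0.3  0.1  0.3] gap 0.481
```

View pics/w6.png

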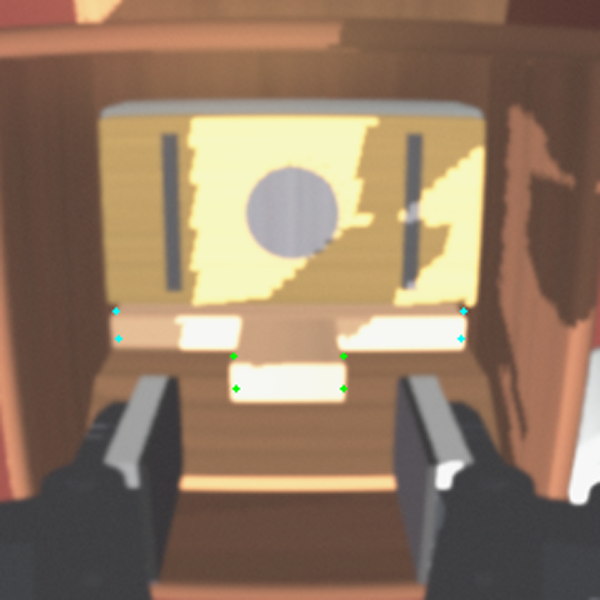

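Wrist view: the plate stands upright and flush at the block. The shoulder strip is at y 316–350 and the tab top at y 363–402, both near the predicted dots. I'll fit the block and plate to these pixels to refine their positions.

Run:
```python
from h import *
m=cams.camera_model("wrist")
g=lambda X,Y:np.array([160+X/2.5,100+Y/2.5])
def pr(o): return projw(m,[casept(*q) for q in o])
bp=[g(106,305),g(478,305),g(486,116),g(99,116)]
def fb(p):
    f,y,z=p;return (pr([(f,-.05+y,z),(f,.05+y,z),(f-.052,.05+y,z),(f-.052,-.05+y,z)])-bp).ravel()
def sgn(fun,x0):
    r=least_squares(fun,x0,x_scale=.01);print((r.x*1e3).round(2),r.fun.round(1));return r.x
print(pr([(.006,-.05,.04)]).round(0),g(106,305))
sgn(fb,[.006,0,.04])
pp=[g(112,316),g(467,316),g(112,350),g(467,350),g(231,363),g(346,363),g(231,402),g(347,402)]
def fp(p):
    x,y,z,t=p;Q=[(s,w,h) for h,w0 in ((.045,.045),(.077,.012)) for s in (-.004,.004) for w in (-w0,w0)]
    return (pr([(x+s+t*h,y+w,z+h-t*s) for s,w,h in Q])-pp).ravel()
sgn(fp,[.0105,0,0,0])
```

```text
[[200. 220.]] [202.4 222. ]
[ 9.51  0.94 35.74] [ 0.8  0.6 -0.8  0.7  0.1 -0.5 -0.1 -0.8]
[ 1.213e+01  2.000e-02  7.420e+00 -2.058e+01] [-1.   0.8  0.5  1.  -0.2 -0.7 -0.3 -0.6  0.4  0.7  0.2  0.7  0.7 -0.9
 -0.6 -0.9]
```

move_arm --targets '[{"dx": -0.03,"dy": 0.004,"dz": 0.02,"rx": 0,"ry": 0,"rz": 0},{"dx": 0,"dy": 0,"dz": 0,"rx": 0,"ry": 0,"rz": 0},{"dx": 0,"dy": 0,"dz": 0,"rx": 0,"ry": 0,"rz": 0},{"dx": 0,"dy": 0,"dz": 0,"rx": 0,"ry": 0,"rz": 0},{"dx": -0.08,"dy": 0.01,"dz": -0.139,"rx": 0,"ry": 0,"rz": 0},{"dx": -0.08,"dy": 0.01,"dz": -0.139,"rx": 0,"ry": 0,"rz": 0},{"dx": -0.08,"dy": 0.01,"dz": -0.139,"rx": 0,"ry": 0,"rz": 0},{"dx": -0.08,"dy": 0.01,"dz": -0.139,"rx": 0,"ry": 0,"rz": 0},{"dx": -0.08,"dy": 0.01,"dz": -0.139,"rx": 0,"ry": 0,"rz": 0},{"dx": 0,"dy": 0,"dz": 0,"rx": 0,"ry": 0,"rz": 0}]' --claw 0

```text
t: 16.85
tcp_pos: [0.6102, 0.1493, 0.125]
tool_rot: [0.965, -0.057, -0.257, -0.016]
force: [2.2, 0.4, 5.0]
finger_gap: 0.001
gripper_force: 2.9
```

```bash
python3 -c "
from h import *;st()"
```

```text
t 16.85 case [ 0.011  -0.0001  0.0818] Fcase [ 0.6 -0.7  5.4] gap 0.001
```

move_arm --targets '[{"dx": -0.04,"dy": 0.005,"dz": -0.07,"rx": 0,"ry": 0,"rz": 0},{"dx": -0.04,"dy": 0.005,"dz": -0.07,"rx": 0,"ry": 0,"rz": 0},{"dx": 0,"dy": 0,"dz": 0,"rx": 0,"ry": 0,"rz": 0},{"dx": 0,"dy": 0,"dz": 0,"rx": 0,"ry": 0,"rz": 0},{"dx": 0,"dy": 0,"dz": 0,"rx": 0,"ry": 0,"rz": 0},{"dx": 0,"dy": 0,"dz": 0,"rx": 0,"ry": 0,"rz": 0},{"dx": 0,"dy": 0,"dz": 0,"rx": 0,"ry": 0,"rz": 0},{"dx": 0,"dy": 0,"dz": 0,"rx": 0,"ry": 0,"rz": 0},{"dx": 0,"dy": 0,"dz": 0,"rx": 0,"ry": 0,"rz": 0},{"dx": 0,"dy": 0,"dz": 0,"rx": 0,"ry": 0,"rz": 0}]'

```text
t: 18.1
tcp_pos: [0.6103, 0.1493, 0.1248]
tool_rot: [0.965, -0.057, -0.255, -0.016]
force: [3.7, -0.9, 16.4]
finger_gap: 0.002
gripper_force: 8.2
```

```bash
python3 -c "
from h import *;st()"
```

```text
t 18.1 case [ 0.0108 -0.0001  0.0818] Fcase [ 4.9  0.4 16.1] gap 0.002
```

move_arm --targets '[{"dx": 0.11,"dy": -0.013,"dz": 0.19,"rx": 0,"ry": 0,"rz": 0},{"dx": 0.11,"dy": -0.013,"dz": 0.19,"rx": 0,"ry": 0,"rz": 0},{"dx": 0.11,"dy": -0.013,"dz": 0.19,"rx": 0,"ry": 0,"rz": 0},{"dx": 0.11,"dy": -0.013,"dz": 0.19,"rx": 0,"ry": 0,"rz": 0},{"dx": 0.344,"dy": -0.041,"dz": -0.2,"rx": 0,"ry": 0,"rz": 0},{"dx": 0.344,"dy": -0.041,"dz": -0.2,"rx": 0,"ry": 0,"rz": 0},{"dx": 0.344,"dy": -0.041,"dz": -0.2,"rx": 0,"ry": 0,"rz": 0},{"dx": -0.278,"dy": 0.033,"dz": -0.485,"rx": 0,"ry": 0,"rz": 0},{"dx": -0.278,"dy": 0.033,"dz": -0.485,"rx": 0,"ry": 0,"rz": 0},{"dx": -0.278,"dy": 0.033,"dz": -0.485,"rx": 0,"ry": 0,"rz": 0}]'

```text
t: 19.35
tcp_pos: [0.6218, 0.1479, 0.0864]
tool_rot: [0.964, -0.057, -0.259, -0.015]
force: [-0.8, -0.5, -0.5]
finger_gap: -0.002
gripper_force: 0.0
```

move_arm --targets '[{"dx": -0.06,"dy": 0.007,"dz": -0.104,"rx": 0,"ry": 0,"rz": 0},{"dx": -0.06,"dy": 0.007,"dz": -0.104,"rx": 0,"ry": 0,"rz": 0},{"dx": -0.06,"dy": 0.007,"dz": -0.104,"rx": 0,"ry": 0,"rz": 0},{"dx": -0.06,"dy": 0.007,"dz": -0.104,"rx": 0,"ry": 0,"rz": 0},{"dx": -0.06,"dy": 0.007,"dz": -0.104,"rx": 0,"ry": 0,"rz": 0},{"dx": -0.06,"dy": 0.007,"dz": -0.104,"rx": 0,"ry": 0,"rz": 0},{"dx": 0,"dy": 0,"dz": 0,"rx": 0,"ry": 0,"rz": 0},{"dx": 0,"dy": 0,"dz": 0,"rx": 0,"ry": 0,"rz": 0},{"dx": 0,"dy": 0,"dz": 0,"rx": 0,"ry": 0,"rz": 0},{"dx": 0,"dy": 0,"dz": 0,"rx": 0,"ry": 0,"rz": 0}]'

```text
t: 20.6
tcp_pos: [0.6179, 0.1484, 0.0778]
tool_rot: [0.965, -0.057, -0.254, -0.016]
force: [3.6, -0.8, 19.4]
finger_gap: 0.002
gripper_force: 9.2
```

```bash
python3 -c "
from h import *;st()"
```

```text
t 20.6 case [-0.0193 -0.0002  0.0448] Fcase [ 6.5  0.3 18.6] gap 0.002
```

Block top and tab top both sit +4.8 mm against my frame (44.8 vs 40, 81.8 vs 77). So the plate is flat on the floor and my case height was off. I'll refit the case.

Run:
```python
from h import *
exec(open("fit.py").read().split("pt=T(")[0].replace("from h import *",""))
n=lambda y:caseR(y)[:,2]
d0=n(CY)@CASE+.0048
def full(p): # p: X,Y,yaw -> with z from the floor plane
    k=n(p[2]);return np.array([p[0],p[1],(d0-k[0]*p[0]-k[1]*p[1])/k[2],p[2]])
r=least_squares(lambda p:f(full(p)),[.579,.1529,3.0231],loss="soft_l1");q=full(r.x);print("case",q.round(4),r.fun.reshape(-1,2).round(1).tolist())
C=q[:3];A=caseR(q[3])
print("old-frame shift in case axes mm",((C-CASE)@caseR(CY)*1e3).round(2))
# wrist camera at the time of w6
m=cams.camera_model("wrist");s=sensors.sense();T=np.eye(4);T[:3,:3]=R.from_quat(s["tool_rot"]).as_matrix();T[:3,3]=s["tcp_pos"]
X=np.array(m["extrinsics"])@T
T2=np.eye(4);T2[:3,:3]=R.from_quat([.964,-.057,-.258,-.015]).as_matrix();T2[:3,3]=[.6205,.1478,.14]
m2=dict(m,extrinsics=X@np.linalg.inv(T2))
g=lambda X,Y:np.array([160+X/2.5,100+Y/2.5])
pr=lambda o:projw(m2,[C+A@np.array(v) for v in o])
for z,pts in ((.04,[(106,305),(478,305),(486,116),(99,116)]),(.045,[(112,316),(467,316),(112,350),(467,350)]),(.077,[(231,363),(346,363),(231,402),(347,402)])):
    for P in pts:
        t=g(*P);r=least_squares(lambda v:(pr([(v[0],v[1],z)])[0]-t),[.01,0],x_scale=.01);print(z,(r.x*1e3).round(1))
print("tcp at plate press",((np.array([.6103,.1493,.1248])-C)@A).round(4))
```

```text
case [0.579  0.1529 0.0486 3.0231] [[-1.0, -1.0], [0.0, -0.7], [0.6, 2.4], [-2.4, 1.3], [-1.8, 0.6], [-0.1, 2.5], [-0.1, -0.0], [-0.2, -1.3]]
case [0.5808 0.152  0.0516 3.0346] [[-1.6, -1.9], [-0.2, -2.4], [1.0, 0.8], [-2.4, 0.6], [-1.8, 0.3], [0.4, 1.8], [-0.4, -1.0], [-0.7, -1.9]]
old-frame shift in case axes mm [-0.11  0.73  3.55]
0.04 [  5.6 -48.2]
0.04 [ 6.4 49.1]
0.04 [-42.8  49.1]
0.04 [-43.6 -47.1]
0.045 [  7.  -45.6]
0.045 [ 7.7 45.2]
0.045 [ 16.3 -46.3]
0.045 [17.  45.8]
0.077 [  7.  -12.6]
0.077 [ 7.2 12. ]
0.077 [ 16.3 -13. ]
0.077 [16.4 12.4]
tcp at plate press [ 0.0109 -0.0005  0.0782]
```

```bash
cat >> h.py <<'E'
CASE=CASE+caseR(CY)[:,2]*.0048
E
python3 - <<'E'
from h import *
st()
s=sensors.sense();p=np.array(s["tcp_pos"])+caseR(CY)[:,2]*.074;q=R.from_quat(s["tool_rot"])
a=rackpt(-.022,0,.120);RD=RDOWN(RACK[2])
go(a,RD,(p,RCASE()));print(p)
go(casept(.030,0,.155),RCASE(),(rackpt(-.022,0,.18),RD))
E
```

```text
t 20.6 case [-0.0193 -0.0002  0.04  ] Fcase [ 6.5  0.3 18.6] gap 0.002
t 20.6 shift [ -3.341 -12.547  -0.874] turn [-0.009 -1.002  0.41 ] F [ 3.6 -0.8 19.4] gap 0.002
[0.65463091 0.14404749 0.14185884]
t 20.6 shift [ 2.457 12.646  0.88 ] turn [ 0.009  1.002 -0.41 ] F [ 3.6 -0.8 19.4] gap 0.002
```

move_arm --targets '[{"dx": 0.4,"dy": -0.047,"dz": 0.693,"rx": 0,"ry": 0,"rz": 0},{"dx": 0.4,"dy": -0.047,"dz": 0.693,"rx": 0,"ry": 0,"rz": 0},{"dx": 0.4,"dy": -0.047,"dz": 0.693,"rx": 0,"ry": 0,"rz": 0},{"dx": 0.4,"dy": -0.047,"dz": 0.693,"rx": 0,"ry": 0,"rz": 0},{"dx": -0.209,"dy": -0.784,"dz": 0,"rx": 0,"ry": -0.0627,"rz": 0.0256},{"dx": -0.209,"dy": -0.784,"dz": 0,"rx": 0,"ry": -0.0627,"rz": 0.0256},{"dx": -0.209,"dy": -0.784,"dz": 0,"rx": 0,"ry": -0.0627,"rz": 0.0256},{"dx": -0.209,"dy": -0.784,"dz": 0,"rx": 0,"ry": -0.0627,"rz": 0.0256},{"dx": -0.209,"dy": -0.784,"dz": 0,"rx": 0,"ry": -0.0627,"rz": 0.0256},{"dx": -0.209,"dy": -0.784,"dz": 0,"rx": 0,"ry": -0.0627,"rz": 0.0256}]'

```text
t: 21.85
tcp_pos: [0.6228, 0.0258, 0.1414]
tool_rot: [0.987, -0.016, -0.162, -0.011]
force: [-0.2, -0.5, 0.3]
finger_gap: -0.003
gripper_force: 0.0
```

move_arm --targets '[{"dx": -0.209,"dy": -0.784,"dz": -0.08,"rx": 0,"ry": -0.0627,"rz": 0.0256},{"dx": -0.209,"dy": -0.784,"dz": -0.08,"rx": 0,"ry": -0.0627,"rz": 0.0256},{"dx": -0.209,"dy": -0.784,"dz": -0.08,"rx": 0,"ry": -0.0627,"rz": 0.0256},{"dx": -0.209,"dy": -0.784,"dz": -0.08,"rx": 0,"ry": -0.0627,"rz": 0.0256},{"dx": -0.209,"dy": -0.784,"dz": -0.08,"rx": 0,"ry": -0.0627,"rz": 0.0256},{"dx": -0.209,"dy": -0.784,"dz": -0.08,"rx": 0,"ry": -0.0627,"rz": 0.0256},{"dx": -0.209,"dy": -0.784,"dz": -0.08,"rx": 0,"ry": -0.0627,"rz": 0.0256},{"dx": -0.209,"dy": -0.784,"dz": -0.08,"rx": 0,"ry": -0.0627,"rz": 0.0256},{"dx": -0.209,"dy": -0.784,"dz": -0.08,"rx": 0,"ry": -0.0627,"rz": 0.0256},{"dx": -0.209,"dy": -0.784,"dz": -0.08,"rx": 0,"ry": -0.0627,"rz": 0.0256}]' --claw 50

```text
t: 23.1
tcp_pos: [0.5706, -0.1702, 0.1215]
tool_rot: [0.999, 0.052, 0.001, -0.002]
force: [-0.1, -0.5, 0.5]
finger_gap: 0.499
gripper_force: 0.0
```

Run:
```python
from h import *
go(rackpt(-.022,0,.070),RDOWN(RACK[2]))
```

```text
t 23.1 shift [ 0.019  0.025 -2.061] turn [-0.008  0.004 -0.004] F [-0.1 -0.5  0.5] gap 0.499
```

move_arm --targets '[{"dx": 0.019,"dy": 0.025,"dz": -0.2,"rx": -0.008,"ry": 0.004,"rz": -0.004},{"dx": 0,"dy": 0,"dz": -0.25,"rx": 0,"ry": 0,"rz": 0},{"dx": 0,"dy": 0,"dz": -0.25,"rx": 0,"ry": 0,"rz": 0},{"dx": 0,"dy": 0,"dz": -0.25,"rx": 0,"ry": 0,"rz": 0},{"dx": 0,"dy": 0,"dz": -0.25,"rx": 0,"ry": 0,"rz": 0},{"dx": 0,"dy": 0,"dz": -0.25,"rx": 0,"ry": 0,"rz": 0},{"dx": 0,"dy": 0,"dz": -0.25,"rx": 0,"ry": 0,"rz": 0},{"dx": 0,"dy": 0,"dz": -0.25,"rx": 0,"ry": 0,"rz": 0},{"dx": 0,"dy": 0,"dz": -0.11,"rx": 0,"ry": 0,"rz": 0},{"dx": 0,"dy": 0,"dz": 0,"rx": 0,"ry": 0,"rz": 0}]'

```text
t: 24.35
tcp_pos: [0.5709, -0.1689, 0.0695]
tool_rot: [0.999, 0.05, -0.001, -0.0]
force: [-0.2, 0.1, 0.3]
finger_gap: 0.503
gripper_force: 0.0
```

move_arm --targets '[{"dx": 0,"dy": 0,"dz": 0,"rx": 0,"ry": 0,"rz": 0},{"dx": 0,"dy": 0,"dz": 0,"rx": 0,"ry": 0,"rz": 0},{"dx": 0,"dy": 0,"dz": 0,"rx": 0,"ry": 0,"rz": 0},{"dx": 0,"dy": 0,"dz": 0,"rx": 0,"ry": 0,"rz": 0},{"dx": 0,"dy": 0,"dz": 0.4,"rx": 0,"ry": 0,"rz": 0},{"dx": 0,"dy": 0,"dz": 0.7,"rx": 0,"ry": 0,"rz": 0},{"dx": 0,"dy": 0,"dz": 0.8,"rx": 0,"ry": 0,"rz": 0},{"dx": 0,"dy": 0,"dz": 0.9,"rx": 0,"ry": 0,"rz": 0},{"dx": 0,"dy": 0,"dz": 0.9,"rx": 0,"ry": 0,"rz": 0},{"dx": 0,"dy": 0,"dz": 0.9,"rx": 0,"ry": 0,"rz": 0}]' --claw 15 --newtons 80

```text
t: 25.6
tcp_pos: [0.571, -0.1687, 0.1866]
tool_rot: [0.999, 0.05, -0.0, -0.0]
force: [1.0, -0.4, -1.1]
finger_gap: 0.245
gripper_force: 78.4
```

Run:
```python
from h import *
s=sensors.sense();RD=R.from_quat(s["tool_rot"])
w=cams.snapshot("wrist");cv2.imwrite("pics/g2.png",w[:,:,::-1])
go(casept(.030,0,.165),RCASE());print(s["tcp_pos"])
```

```text
t 25.65 shift [ 2.586 12.62   0.838] turn [ 0.015  1.01  -0.411] F [ 0.8 -0.1  1.2] gap 0.251
[ 0.57101674 -0.16873882  0.18659336]
```

move_arm --targets '[{"dx": 0.259,"dy": 0.6,"dz": 0.4,"rx": 0.0015,"ry": 0.101,"rz": -0.041},{"dx": 0.259,"dy": 0.6,"dz": 0.438,"rx": 0.0015,"ry": 0.101,"rz": -0.041},{"dx": 0.259,"dy": 0.6,"dz": 0,"rx": 0.0015,"ry": 0.101,"rz": -0.041},{"dx": 0.259,"dy": 0.6,"dz": 0,"rx": 0.0015,"ry": 0.101,"rz": -0.041},{"dx": 0.259,"dy": 0.6,"dz": 0,"rx": 0.0015,"ry": 0.101,"rz": -0.041},{"dx": 0.259,"dy": 0.6,"dz": 0,"rx": 0.0015,"ry": 0.101,"rz": -0.041},{"dx": 0.259,"dy": 0.6,"dz": 0,"rx": 0.0015,"ry": 0.101,"rz": -0.041},{"dx": 0.259,"dy": 0.6,"dz": 0,"rx": 0.0015,"ry": 0.101,"rz": -0.041},{"dx": 0.259,"dy": 0.6,"dz": 0,"rx": 0.0015,"ry": 0.101,"rz": -0.041},{"dx": 0.255,"dy": 0.6,"dz": 0,"rx": 0.0015,"ry": 0.101,"rz": -0.041}]'

```text
t: 26.9
tcp_pos: [0.6359, -0.0182, 0.2059]
tool_rot: [0.963, -0.058, -0.262, -0.017]
force: [0.1, -0.8, 0.6]
finger_gap: 0.243
gripper_force: 78.5
```

move_arm --targets '[{"dx": 0,"dy": 0.83,"dz": 0,"rx": 0,"ry": 0,"rz": 0},{"dx": 0,"dy": 0.83,"dz": 0,"rx": 0,"ry": 0,"rz": 0},{"dx": 0,"dy": 0.83,"dz": 0,"rx": 0,"ry": 0,"rz": 0},{"dx": 0,"dy": 0.83,"dz": 0,"rx": 0,"ry": 0,"rz": 0},{"dx": 0,"dy": 0.83,"dz": 0,"rx": 0,"ry": 0,"rz": 0},{"dx": 0,"dy": 0.83,"dz": 0,"rx": 0,"ry": 0,"rz": 0},{"dx": 0,"dy": 0.83,"dz": 0,"rx": 0,"ry": 0,"rz": 0},{"dx": 0,"dy": 0.81,"dz": 0,"rx": 0,"ry": 0,"rz": 0},{"dx": 0,"dy": 0,"dz": 0,"rx": 0,"ry": 0,"rz": 0},{"dx": 0,"dy": 0,"dz": 0,"rx": 0,"ry": 0,"rz": 0}]'

```text
t: 28.15
tcp_pos: [0.6358, 0.1462, 0.2055]
tool_rot: [0.963, -0.058, -0.261, -0.017]
force: [-0.4, -0.6, 0.3]
finger_gap: 0.249
gripper_force: 78.4
```

Run:
```python
from h import *
st();go(casept(.030,0,.100),RCASE());go(casept(.030,0,.065),None,(casept(.030,0,.100),0))
```

```text
t 28.15 case [ 2.890e-02 -1.000e-04  1.597e-01] Fcase [0.4 0.6 0.1] gap 0.249
t 28.15 shift [-1.223  0.142 -2.047] turn [-0.006 -0.01   0.003] F [-0.4 -0.6  0.3] gap 0.249
t 28.15 shift [-0.695  0.083 -1.212] turn [0. 0. 0.] F [-0.4 -0.6  0.3] gap 0.249
```

move_arm --targets '[{"dx": -0.153,"dy": 0.018,"dz": -0.243,"rx": -0.006,"ry": -0.01,"rz": 0.003},{"dx": -0.153,"dy": 0.018,"dz": -0.243,"rx": 0,"ry": 0,"rz": 0},{"dx": -0.153,"dy": 0.018,"dz": -0.243,"rx": 0,"ry": 0,"rz": 0},{"dx": -0.153,"dy": 0.018,"dz": -0.243,"rx": 0,"ry": 0,"rz": 0},{"dx": -0.153,"dy": 0.018,"dz": -0.243,"rx": 0,"ry": 0,"rz": 0},{"dx": -0.153,"dy": 0.018,"dz": -0.243,"rx": 0,"ry": 0,"rz": 0},{"dx": -0.153,"dy": 0.018,"dz": -0.243,"rx": 0,"ry": 0,"rz": 0},{"dx": -0.153,"dy": 0.018,"dz": -0.243,"rx": 0,"ry": 0,"rz": 0},{"dx": -0.153,"dy": 0.018,"dz": -0.243,"rx": 0,"ry": 0,"rz": 0},{"dx": 0,"dy": 0,"dz": 0,"rx": 0,"ry": 0,"rz": 0}]'

```text
t: 29.4
tcp_pos: [0.6005, 0.1508, 0.1501]
tool_rot: [0.964, -0.057, -0.259, -0.016]
force: [1.7, 0.4, -2.0]
finger_gap: 0.245
gripper_force: 78.4
```

```bash
python3 -c "from h import *;st()"
```

```text
t 29.4 case [ 0.0321 -0.0004  0.0939] Fcase [-2.4 -0.6 -0.9] gap 0.245
```

move_arm --targets '[{"dx": -0.073,"dy": 0.009,"dz": -0.136,"rx": 0,"ry": 0,"rz": 0},{"dx": -0.073,"dy": 0.009,"dz": -0.136,"rx": 0,"ry": 0,"rz": 0},{"dx": -0.073,"dy": 0.009,"dz": -0.136,"rx": 0,"ry": 0,"rz": 0},{"dx": -0.073,"dy": 0.009,"dz": -0.136,"rx": 0,"ry": 0,"rz": 0},{"dx": -0.073,"dy": 0.009,"dz": -0.136,"rx": 0,"ry": 0,"rz": 0},{"dx": -0.073,"dy": 0.009,"dz": -0.136,"rx": 0,"ry": 0,"rz": 0},{"dx": -0.073,"dy": 0.009,"dz": -0.136,"rx": 0,"ry": 0,"rz": 0},{"dx": -0.073,"dy": 0.009,"dz": -0.136,"rx": 0,"ry": 0,"rz": 0},{"dx": 0,"dy": 0,"dz": 0,"rx": 0,"ry": 0,"rz": 0},{"dx": 0,"dy": 0,"dz": 0,"rx": 0,"ry": 0,"rz": 0}]'

```text
t: 30.65
tcp_pos: [0.5882, 0.1524, 0.1248]
tool_rot: [0.965, -0.057, -0.257, -0.016]
force: [5.3, -0.9, 2.8]
finger_gap: 0.248
gripper_force: 81.3
```

```bash
python3 -c "from h import *;st()"
```

```text
t 30.65 case [ 0.0302 -0.0006  0.0658] Fcase [-3.2  0.3  5.1] gap 0.248
```

move_arm --targets '[{"dx": 0,"dy": 0,"dz": 0,"rx": 0,"ry": 0,"rz": 0},{"dx": 0,"dy": 0,"dz": 0,"rx": 0,"ry": 0,"rz": 0},{"dx": 0,"dy": 0,"dz": 0,"rx": 0,"ry": 0,"rz": 0},{"dx": 0.139,"dy": -0.0165,"dz": 0.2425,"rx": 0,"ry": 0,"rz": 0},{"dx": 0.139,"dy": -0.0165,"dz": 0.2425,"rx": 0,"ry": 0,"rz": 0},{"dx": 0.139,"dy": -0.0165,"dz": 0.2425,"rx": 0,"ry": 0,"rz": 0},{"dx": 0.139,"dy": -0.0165,"dz": 0.2425,"rx": 0,"ry": 0,"rz": 0},{"dx": 0.139,"dy": -0.0165,"dz": 0.2425,"rx": 0,"ry": 0,"rz": 0},{"dx": 0.139,"dy": -0.0165,"dz": 0.2425,"rx": 0,"ry": 0,"rz": 0},{"dx": 0,"dy": 0,"dz": 0,"rx": 0,"ry": 0,"rz": 0}]' --claw 45

```text
t: 31.9
tcp_pos: [0.6082, 0.1499, 0.1607]
tool_rot: [0.964, -0.057, -0.258, -0.016]
force: [-0.0, -0.0, -0.4]
finger_gap: 0.449
gripper_force: 0.0
```

```bash
python3 -c "
from h import *;st()
w=cams.snapshot('wrist');cv2.imwrite('pics/w7.png',w[:,:,::-1])
m=cams.camera_model('wrist')
# rectified strip along case x at y=0 & y=.03 : sample brightness on planes
g=cv2.cvtColor(w,cv2.COLOR_RGB2GRAY)
import sys
for y,z in ((0,.077),(.03,.045),(-.03,.045),(.03,.07)):
  P=[casept(x*1e-3,y,z) for x in range(0,46)];u=projw(m,P)
  print(y,z,[int(g[int(round(b)),int(round(a))]) for a,b in u])
"
```

```text
t 31.9 case [ 0.0307 -0.0005  0.107 ] Fcase [-0.2  0.  -0.4] gap 0.449
0 0.077 [162, 158, 157, 155, 156, 156, 158, 172, 175, 175, 176, 175, 175, 175, 174, 174, 174, 176, 174, 179, 234, 244, 245, 202, 133, 112, 112, 112, 114, 115, 113, 110, 112, 113, 113, 132, 168, 215, 218, 212, 124, 83, 74, 75, 74, 72]
0.03 0.045 [109, 148, 152, 153, 154, 161, 162, 215, 239, 246, 246, 246, 246, 246, 246, 246, 246, 246, 246, 243, 222, 186, 183, 147, 122, 113, 113, 116, 113, 114, 110, 110, 112, 113, 114, 112, 112, 112, 111, 113, 113, 113, 112, 110, 112, 113]
-0.03 0.045 [114, 147, 151, 149, 151, 159, 161, 180, 188, 188, 189, 189, 190, 190, 190, 189, 189, 190, 189, 189, 191, 190, 185, 141, 119, 116, 118, 118, 118, 116, 109, 110, 112, 113, 114, 114, 114, 111, 114, 114, 118, 116, 112, 110, 111, 114]
0.03 0.07 [162, 199, 245, 246, 246, 246, 246, 246, 246, 246, 246, 246, 243, 241, 206, 172, 147, 113, 112, 113, 116, 114, 111, 109, 110, 113, 114, 113, 111, 111, 113, 115, 113, 111, 111, 112, 113, 117, 123, 149, 152, 152, 152, 153, 152, 151]
```

Run:
```python
from h import *
m=cams.camera_model("wrist");s=sensors.sense();T=np.eye(4);T[:3,:3]=R.from_quat(s["tool_rot"]).as_matrix();T[:3,3]=s["tcp_pos"]
X=np.array(m["extrinsics"])@T
T2=np.eye(4);T2[:3,:3]=R.from_quat([.964,-.057,-.258,-.015]).as_matrix();T2[:3,3]=[.6205,.1478,.14]
m2=dict(m,extrinsics=X@np.linalg.inv(T2))
a=cv2.imread("pics/w6.png",0);b=cv2.imread("pics/w7.png",0)
for y in (-.008,0,.008):
    for nm in "ab":
        xs=np.arange(28,50,.5);P=[casept(x*1e-3,y,.07) for x in xs]
        if nm=="a": u=(projw(m2,P)-[160,100])*2.5;im=a
        else: u=projw(m,P);im=b
        v=cv2.remap(im,u[:,:1].astype(np.float32),u[:,1:].astype(np.float32),cv2.INTER_LINEAR).ravel()
        print(nm,y,[f"{x:g}:{q}" for x,q in zip(xs,v)][8:36])
```

```text
a -0.008 ['32:116', '32.5:116', '33:117', '33.5:119', '34:120', '34.5:120', '35:120', '35.5:121', '36:119', '36.5:119', '37:121', '37.5:131', '38:158', '38.5:192', '39:216', '39.5:222', '40:224', '40.5:224', '41:220', '41.5:208', '42:176', '42.5:130', '43:93', '43.5:79', '44:76', '44.5:77', '45:77', '45.5:76']
b -0.008 ['32:115', '32.5:113', '33:111', '33.5:110', '34:110', '34.5:111', '35:112', '35.5:112', '36:112', '36.5:112', '37:113', '37.5:115', '38:126', '38.5:147', '39:176', '39.5:199', '40:212', '40.5:217', '41:218', '41.5:217', '42:212', '42.5:195', '43:164', '43.5:123', '44:89', '44.5:76', '45:73', '45.5:74']
a 0 ['32:116', '32.5:117', '33:118', '33.5:118', '34:119', '34.5:119', '35:119', '35.5:120', '36:120', '36.5:119', '37:120', '37.5:132', '38:161', '38.5:192', '39:215', '39.5:223', '40:224', '40.5:225', '41:220', '41.5:208', '42:174', '42.5:128', '43:92', '43.5:79', '44:77', '44.5:77', '45:76', '45.5:76']
b 0 ['32:114', '32.5:112', '33:111', '33.5:110', '34:110', '34.5:111', '35:112', '35.5:112', '36:112', '36.5:112', '37:113', '37.5:114', '38:125', '38.5:147', '39:175', '39.5:199', '40:212', '40.5:217', '41:218', '41.5:218', '42:212', '42.5:194', '43:161', '43.5:120', '44:89', '44.5:77', '45:73', '45.5:73']
a 0.008 ['32:115', '32.5:116', '33:117', '33.5:118', '34:118', '34.5:119', '35:119', '35.5:120', '36:119', '36.5:120', '37:121', '37.5:131', '38:158', '38.5:192', '39:214', '39.5:221', '40:223', '40.5:223', '41:219', '41.5:208', '42:173', '42.5:127', '43:92', '43.5:79', '44:75', '44.5:75', '45:76', '45.5:77']
b 0.008 ['32:113', '32.5:112', '33:110', '33.5:110', '34:110', '34.5:111', '35:113', '35.5:113', '36:113', '36.5:113', '37:112', '37.5:115', '38:125', '38.5:146', '39:172', '39.5:197', '40:210', '40.5:216', '41:217', '41.5:217', '42:212', '42.5:195', '43:167', '43.5:128', '44:94', '44.5:79', '45:72', '45.5:71']
```

move_arm --targets '[{"dx": 0.164,"dy": -0.028,"dz": -0.276,"rx": 0,"ry": 0,"rz": 0},{"dx": 0.164,"dy": -0.028,"dz": -0.276,"rx": 0,"ry": 0,"rz": 0},{"dx": 0.164,"dy": -0.028,"dz": -0.276,"rx": 0,"ry": 0,"rz": 0},{"dx": 0,"dy": 0,"dz": 0,"rx": 0,"ry": 0,"rz": 0},{"dx": 0,"dy": 0,"dz": 0,"rx": 0,"ry": 0,"rz": 0},{"dx": 0,"dy": 0,"dz": 0,"rx": 0,"ry": 0,"rz": 0},{"dx": 0,"dy": 0,"dz": 0,"rx": 0,"ry": 0,"rz": 0},{"dx": 0,"dy": 0,"dz": 0,"rx": 0,"ry": 0,"rz": 0},{"dx": 0,"dy": 0,"dz": 0,"rx": 0,"ry": 0,"rz": 0},{"dx": 0,"dy": 0,"dz": 0,"rx": 0,"ry": 0,"rz": 0}]' --claw 48

```text
t: 33.2
tcp_pos: [0.6198, 0.1479, 0.1395]
tool_rot: [0.964, -0.057, -0.258, -0.016]
force: [-0.5, 0.1, 0.4]
finger_gap: 0.478
gripper_force: 0.0
```

Run:
```python
from h import *
s=sensors.sense();print(np.round(s["tcp_pos"],4),np.round(s["tool_rot"],3));w=cams.snapshot("wrist")[:,:,::-1]
b=cv2.resize(w[100:340,160:400],(600,600),interpolation=cv2.INTER_CUBIC);a=cv2.imread("pics/w6.png");a[cv2.inRange(a,(250,250,0),(255,255,10))>0]=0
cv2.imwrite("pics/w8.png",np.hstack([a[90:530,100:490],b[90:530,100:490]]))
G=lambda i:cv2.cvtColor(i,cv2.COLOR_BGR2GRAY).astype(int)
for n,i in (("a",a),("b",b)):
    g=G(i);print(n,"lip",[int(v) for v in g[465:500:1,250:330].mean(1)]); print(n,"blockedge",[int(v) for v in g[296:316,115:155].mean(1)],"far",[int(v) for v in g[92:122:2,200:350].mean(1)])
```

```text
[0.6198 0.1479 0.1395] [ 0.964 -0.057 -0.258 -0.016]
a lip [120, 120, 120, 120, 120, 119, 121, 121, 125, 138, 151, 172, 189, 203, 215, 219, 222, 224, 223, 224, 223, 220, 218, 209, 190, 171, 142, 118, 98, 83, 80, 77, 76, 77, 76]
a blockedge [160, 160, 159, 158, 158, 157, 158, 159, 160, 160, 161, 163, 166, 158, 154, 151, 161, 167, 174, 177] far [107, 107, 111, 122, 137, 149, 155, 159, 161, 162, 164, 179, 206, 228, 238]
b lip [117, 117, 117, 117, 117, 117, 117, 117, 117, 117, 117, 117, 117, 120, 128, 136, 153, 169, 185, 201, 210, 217, 220, 221, 221, 221, 216, 212, 203, 185, 167, 141, 119, 101, 84]
b blockedge [156, 156, 155, 155, 154, 155, 155, 156, 157, 157, 158, 159, 160, 161, 162, 164, 166, 169, 173, 176] far [104, 107, 115, 129, 141, 149, 154, 158, 159, 159, 167, 190, 219, 232, 238]
```

View pics/w8.png

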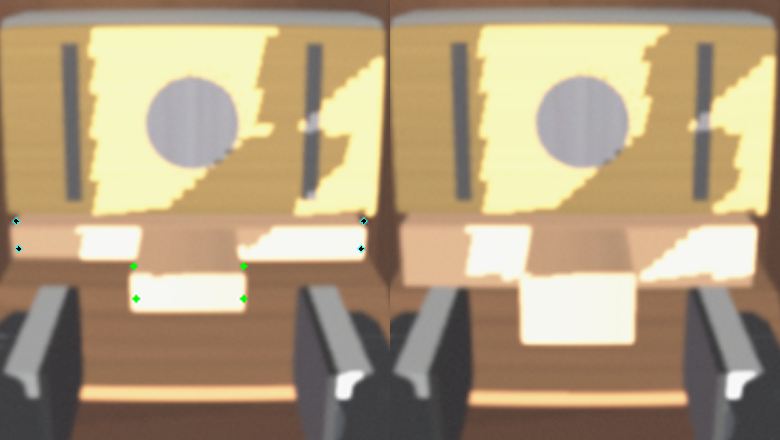

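Same wrist pose as before (left: one plate, right: two plates). The lip line moved from y≈386 to ≈391 (crop), about 1.3 mm up the slope, while the block edge stayed put. Both tab tops are level and contiguous, so two plates make it snug. Next is a seating press, then the lid.

move_arm --targets '[{"dx": -0.12,"dy": 0.014,"dz": 0.07,"rx": 0,"ry": 0,"rz": 0},{"dx": -0.12,"dy": 0.014,"dz": 0.07,"rx": 0,"ry": 0,"rz": 0},{"dx": -0.12,"dy": 0.014,"dz": 0.07,"rx": 0,"ry": 0,"rz": 0},{"dx": 0,"dy": 0,"dz": 0,"rx": 0,"ry": 0,"rz": 0},{"dx": -0.08,"dy": 0.01,"dz": -0.14,"rx": 0,"ry": 0,"rz": 0},{"dx": -0.08,"dy": 0.01,"dz": -0.14,"rx": 0,"ry": 0,"rz": 0},{"dx": -0.08,"dy": 0.01,"dz": -0.14,"rx": 0,"ry": 0,"rz": 0},{"dx": -0.08,"dy": 0.01,"dz": -0.14,"rx": 0,"ry": 0,"rz": 0},{"dx": -0.08,"dy": 0.01,"dz": -0.14,"rx": 0,"ry": 0,"rz": 0},{"dx": 0,"dy": 0,"dz": 0,"rx": 0,"ry": 0,"rz": 0}]' --claw 0

```text
t: 34.5
tcp_pos: [0.6023, 0.15, 0.1296]
tool_rot: [0.965, -0.057, -0.257, -0.016]
force: [2.7, -0.5, 8.5]
finger_gap: -0.0
gripper_force: 4.2
```

Run:
```python
from h import *
st()
c=caseR(CY);H=(.065,0,.085)
def lidpt(a,r,off): # point r from hinge along the lid, off along outer normal
    return (.065-np.cos(a)*r+np.sin(a)*off*1, 0, .085+np.sin(a)*r+np.cos(a)*off)
for a in (2.5,2,1.5,1,.5,0): print(a,[casept(*lidpt(a,r,o)).round(3).tolist() for r,o in ((.13,0),(.1,.043))])
sc=cams.snapshot("scene");cv2.imwrite("pics/s9.png",sc[:,:,::-1])
print(proj(M["scene"],[casept(*lidpt(2.5,.13,0))+c[:,1]*s for s in (-.064,.064)]).round(1),proj(M["top"],[casept(*lidpt(2.5,.1,.035))]).round(1))
```

```text
t 34.5 case [0.0201 0.0001 0.0771] Fcase [1.9 0.2 8.8] gap -0.0
2.5 [[0.517, 0.16, 0.278], [0.489, 0.164, 0.234]]
2 [[0.58, 0.153, 0.288], [0.535, 0.158, 0.262]]
1.5 [[0.64, 0.146, 0.267], [0.588, 0.152, 0.266]]
1 [[0.682, 0.141, 0.218], [0.636, 0.146, 0.243]]
0.5 [[0.697, 0.139, 0.156], [0.668, 0.142, 0.199]]
0 [[0.679, 0.141, 0.094], [0.675, 0.141, 0.146]]
[[433.8 138.9]
 [366.7 129.3]] [[150.5 282.4]]
```

move_arm --targets '[{"dx": 0.4,"dy": -0.05,"dz": 0.69,"rx": 0,"ry": 0,"rz": 0},{"dx": 0.4,"dy": -0.05,"dz": 0.69,"rx": 0,"ry": 0,"rz": 0},{"dx": 0.4,"dy": -0.05,"dz": 0.69,"rx": 0,"ry": 0,"rz": 0},{"dx": 0.4,"dy": -0.05,"dz": 0.69,"rx": 0,"ry": 0,"rz": 0},{"dx": -0.27,"dy": 0.045,"dz": 0.9,"rx": 0,"ry": 0,"rz": 0},{"dx": -0.27,"dy": 0.045,"dz": 0.9,"rx": 0,"ry": 0,"rz": 0},{"dx": -0.27,"dy": 0.045,"dz": 0.9,"rx": 0,"ry": 0,"rz": 0},{"dx": -0.27,"dy": 0.045,"dz": 0.9,"rx": 0,"ry": 0,"rz": 0},{"dx": -0.27,"dy": 0.045,"dz": 0.9,"rx": 0,"ry": 0,"rz": 0},{"dx": -0.27,"dy": 0.045,"dz": 0.9,"rx": 0,"ry": 0,"rz": 0}]'

```text
t: 35.8
tcp_pos: [0.5998, 0.1521, 0.3328]
tool_rot: [0.964, -0.057, -0.258, -0.016]
force: [-0.2, -0.9, -0.6]
finger_gap: 0.005
gripper_force: 0.0
```

move_arm --targets '[{"dx": -0.8,"dy": 0.07,"dz": 0,"rx": -0.015,"ry": -0.125,"rz": 0},{"dx": -0.8,"dy": 0.07,"dz": 0,"rx": -0.015,"ry": -0.125,"rz": 0},{"dx": -0.8,"dy": 0.07,"dz": 0,"rx": -0.015,"ry": -0.125,"rz": 0},{"dx": -0.8,"dy": 0.07,"dz": 0,"rx": -0.015,"ry": -0.125,"rz": 0},{"dx": -0.8,"dy": 0.07,"dz": 0,"rx": -0.015,"ry": -0.125,"rz": 0},{"dx": -0.8,"dy": 0.07,"dz": 0,"rx": -0.015,"ry": -0.125,"rz": 0},{"dx": -0.8,"dy": 0.07,"dz": 0,"rx": -0.015,"ry": -0.125,"rz": 0},{"dx": -0.4,"dy": 0.04,"dz": 0,"rx": -0.015,"ry": -0.125,"rz": 0},{"dx": 0,"dy": 0,"dz": 0,"rx": 0,"ry": 0,"rz": 0},{"dx": 0,"dy": 0,"dz": 0,"rx": 0,"ry": 0,"rz": 0}]'

```text
t: 37.05
tcp_pos: [0.4513, 0.1652, 0.3318]
tool_rot: [0.998, -0.059, 0.002, -0.0]
force: [-0.4, -0.0, 0.7]
finger_gap: -0.003
gripper_force: 0.0
```

Run:
```python
from h import *
go(np.array([.450,.167,.218]),RDOWN(CY-np.pi))
s=sensors.sense();print(np.round(s["tcp_pos"],4),np.round(s["q"],2))
# lid knob recheck in the top image: bright brass centroid near (150,278)
t=cams.snapshot("top");cv2.imwrite("pics/t9.png",t[:,:,::-1])
```

```text
t 37.05 shift [-0.051  0.072 -4.554] turn [-0.     0.009  0.   ] F [-0.4 -0.   0.7] gap -0.003
[0.4513 0.1652 0.3318] [ 0.12  0.21  1.65 -0.    1.28  1.81]
```

move_arm --targets '[{"dx": -0.05,"dy": 0.07,"dz": -0.91,"rx": 0,"ry": 0,"rz": 0},{"dx": 0,"dy": 0,"dz": -0.91,"rx": 0,"ry": 0,"rz": 0},{"dx": 0,"dy": 0,"dz": -0.91,"rx": 0,"ry": 0,"rz": 0},{"dx": 0,"dy": 0,"dz": -0.91,"rx": 0,"ry": 0,"rz": 0},{"dx": 0,"dy": 0,"dz": -0.91,"rx": 0,"ry": 0,"rz": 0},{"dx": 0.4,"dy": -0.04,"dz": 0,"rx": 0,"ry": 0,"rz": 0},{"dx": 0.4,"dy": -0.04,"dz": 0,"rx": 0,"ry": 0,"rz": 0},{"dx": 0.4,"dy": -0.04,"dz": 0.1,"rx": 0,"ry": 0,"rz": 0},{"dx": 0.3,"dy": -0.04,"dz": 0.2,"rx": 0,"ry": 0,"rz": 0},{"dx": 0.2,"dy": -0.02,"dz": 0.13,"rx": 0,"ry": 0,"rz": 0}]'

```text
t: 38.35
tcp_pos: [0.4917, 0.1625, 0.2289]
tool_rot: [0.998, -0.059, 0.002, -0.0]
force: [-3.3, 0.5, 0.4]
finger_gap: -0.002
gripper_force: 1.3
```

```bash
cat > lid.py <<'E'
from h import *
def lidpt(a,r,off): return casept(.065-np.cos(a)*r+np.sin(a)*off, 0, .085+np.sin(a)*r+np.cos(a)*off)
E
python3 - <<'E'
from lid import *
st();s=sensors.sense();print(np.round(s["tcp_pos"],4),np.round(s["force"],1))
for a in np.arange(2.5,-.1,-.25): print(round(a,2),lidpt(a,.1,.043).round(3))
E
```

```text
t 38.35 case [0.1662 0.0008 0.1074] Fcase [ 3.1 -0.1 -1.4] gap -0.002
[0.4917 0.1625 0.2289] [-3.3  0.5  0.4]
2.5 [0.489 0.164 0.234]
2.25 [0.51  0.161 0.251]
2.0 [0.535 0.158 0.262]
1.75 [0.561 0.155 0.268]
1.5 [0.588 0.152 0.266]
1.25 [0.614 0.149 0.257]
1.0 [0.636 0.146 0.243]
0.75 [0.655 0.144 0.223]
0.5 [0.668 0.142 0.199]
0.25 [0.675 0.141 0.173]
0.0 [0.675 0.141 0.146]
```

move_arm --targets '[{"dx": 0.42,"dy": -0.06,"dz": 0.28,"rx": 0,"ry": 0,"rz": 0},{"dx": 0.42,"dy": -0.06,"dz": 0.28,"rx": 0,"ry": 0,"rz": 0},{"dx": 0.42,"dy": -0.06,"dz": 0.28,"rx": 0,"ry": 0,"rz": 0},{"dx": 0.54,"dy": -0.06,"dz": 0.16,"rx": 0,"ry": 0,"rz": 0},{"dx": 0.54,"dy": -0.06,"dz": 0.16,"rx": 0,"ry": 0,"rz": 0},{"dx": 0.58,"dy": -0.06,"dz": 0.04,"rx": 0,"ry": 0,"rz": 0},{"dx": 0.58,"dy": -0.06,"dz": 0.04,"rx": 0,"ry": 0,"rz": 0},{"dx": 0.56,"dy": -0.06,"dz": -0.12,"rx": 0,"ry": 0,"rz": 0},{"dx": 0.56,"dy": -0.06,"dz": -0.12,"rx": 0,"ry": 0,"rz": 0},{"dx": 0.48,"dy": -0.06,"dz": -0.24,"rx": 0,"ry": 0,"rz": 0}]'

```text
t: 39.6
tcp_pos: [0.6204, 0.1474, 0.247]
tool_rot: [0.998, -0.059, 0.002, -0.0]
force: [-0.9, 0.4, 0.4]
finger_gap: -0.003
gripper_force: 0.4
```

Run:
```python
from lid import *
st();s=sensors.sense();print(np.round(s["tcp_pos"],4),np.round(s["force"],1))
w=cams.snapshot("scene");cv2.imwrite("pics/s10.png",w[:,:,::-1])
```

```text
t 39.6 case [0.063  0.0006 0.1879] Fcase [ 1.  -0.3 -0.1] gap -0.003
[0.6204 0.1474 0.247 ] [-0.9  0.4  0.4]
```

move_arm --targets '[{"dx": 0.54,"dy": -0.05,"dz": -0.28,"rx": 0,"ry": 0,"rz": 0},{"dx": 0.36,"dy": -0.04,"dz": -0.38,"rx": 0,"ry": 0,"rz": 0},{"dx": 0.36,"dy": -0.04,"dz": -0.38,"rx": 0,"ry": 0,"rz": 0},{"dx": 0.28,"dy": -0.04,"dz": -0.48,"rx": 0,"ry": 0,"rz": 0},{"dx": 0.28,"dy": -0.04,"dz": -0.48,"rx": 0,"ry": 0,"rz": 0},{"dx": 0.16,"dy": -0.02,"dz": -0.54,"rx": 0.02,"ry": 0.17,"rz": 0},{"dx": 0.16,"dy": -0.02,"dz": -0.54,"rx": 0.02,"ry": 0.17,"rz": 0},{"dx": 0.04,"dy": 0,"dz": -0.56,"rx": 0.02,"ry": 0.17,"rz": 0},{"dx": 0.04,"dy": 0,"dz": -0.4,"rx": 0.02,"ry": 0.17,"rz": 0},{"dx": 0,"dy": 0,"dz": -0.1,"rx": 0,"ry": 0,"rz": 0}]'

```text
t: 40.9
tcp_pos: [0.6761, 0.141, 0.1553]
tool_rot: [0.983, -0.058, -0.176, -0.011]
force: [-5.7, -1.5, 47.7]
finger_gap: 0.003
gripper_force: 20.9
```

Run:
```python
from lid import *
st();s=sensors.sense();print(np.round(s["tcp_pos"],4),np.round(s["force"],1))
```

```text
t 40.9 case [-0.0314  0.0004  0.1365] Fcase [28.6  2.2 38.5] gap 0.003
[0.6761 0.141  0.1553] [-5.7 -1.5 47.7]
```

move_arm --targets '[{"dx": 0.1,"dy": 0,"dz": 0.35,"rx": 0,"ry": 0,"rz": 0},{"dx": 0.1,"dy": 0,"dz": 0.5,"rx": 0,"ry": 0,"rz": 0},{"dx": 0,"dy": -0.3,"dz": 0.6,"rx": 0,"ry": 0,"rz": 0},{"dx": 0,"dy": -0.6,"dz": 0.6,"rx": 0,"ry": 0,"rz": 0},{"dx": -0.3,"dy": -0.8,"dz": 0.6,"rx": 0,"ry": 0,"rz": 0},{"dx": -0.5,"dy": -0.8,"dz": 0.6,"rx": 0,"ry": 0,"rz": 0},{"dx": -0.5,"dy": -0.8,"dz": 0.6,"rx": 0,"ry": 0,"rz": 0},{"dx": -0.5,"dy": -0.8,"dz": 0.5,"rx": 0,"ry": 0,"rz": 0},{"dx": -0.5,"dy": -0.8,"dz": 0,"rx": 0,"ry": 0,"rz": 0},{"dx": -0.5,"dy": -0.8,"dz": 0,"rx": 0,"ry": 0,"rz": 0}]'

```text
t: 42.15
tcp_pos: [0.6085, -0.0027, 0.2531]
tool_rot: [0.983, -0.058, -0.176, -0.01]
force: [-0.2, -0.6, 0.1]
finger_gap: 0.004
gripper_force: 0.0
```

Run:
```python
from lid import *
s=sensors.sense();print(s["t"],np.round(s["tcp_pos"],3),np.round(s["force"],1))
for n in ("top","scene"):
    im=cams.snapshot(n);cv2.imwrite(f"pics/{n}_end.png",im[:,:,::-1])
    h=cv2.cvtColor(im,cv2.COLOR_RGB2HSV);k=cv2.inRange(h,(18,110,60),(35,255,255))
    N,l,st_,ce=cv2.connectedComponentsWithStats(k)
    print(n,[(ce[i].round(0).tolist(),int(st_[i,4])) for i in range(1,N) if st_[i,4]>25])
    for a in (0,.1,.3): print(a,[proj(M[n],[lidpt(a,.1,o)]).round(1).tolist() for o in (.01,.05)])
```

```text
42.15 [ 0.609 -0.003  0.253] [-0.2 -0.6  0.1]
top [([1.0, 278.0], 35), ([7.0, 305.0], 122)]
0 [[[182.0, 192.3]], [[179.3, 177.6]]]
0.1 [[[181.1, 189.4]], [[177.8, 176.1]]]
0.3 [[[179.1, 184.8]], [[174.6, 175.0]]]
scene [([472.0, 82.0], 32), ([413.0, 102.0], 29), ([467.0, 106.0], 30), ([545.0, 130.0], 444), ([409.0, 124.0], 28), ([460.0, 128.0], 28), ([16.0, 146.0], 295), ([59.0, 225.0], 5028), ([377.0, 236.0], 210), ([543.0, 245.0], 71), ([557.0, 253.0], 34), ([296.0, 265.0], 41), ([557.0, 263.0], 28), ([154.0, 275.0], 86), ([300.0, 315.0], 70), ([332.0, 324.0], 32), ([300.0, 340.0], 44)]
0 [[[376.8, 242.1]], [[377.3, 234.5]]]
0.1 [[[377.1, 239.5]], [[378.0, 229.8]]]
0.3 [[[378.0, 233.0]], [[379.9, 219.2]]]
```

```bash
python3 -c "
from station import order;print(order.sign_off())"
```

```text
the job is handed in; nothing more can be done
None
```

I stood two beech plates in the gap on the case floor, which pushes the cheek back about 1.3 mm, then shut the lid and handed the job in at about 42 s; two force peaks could count against it: about 84 N at the wrist when the first plate hit the block, and about 48 N from the fingertips on the lid knob.

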